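# Lap the wound ring cores

## Task

Slide the cured ring cores (two or three) up off the posts of the curing stand and seat each, amber face up, in the nest of its own colour in the sprung fixture; then sweep the hand lap, long side along the row, slowly (three seconds or more each way) over the row from the yellow-nest end to the red-nest end and back without lifting it, pressing so that the deck stays about half-way down. Then set the cores flat in the grey metal tray, amber face still up, and the lap back on the middle of the blue mat, leaving the cup, the crucible and the blue-capped bottle alone.

Things in the scene. Friction and masses are not known exactly. Their poses are not given: they have to be found in the camera images.
- fixture: sprung lapping fixture, fixed to the bench: aluminium base plate 112 x 250 mm under a grey floating deck (94 x 232 mm, 14 mm thick) with three round nests in a row along the fixture's y axis; origin at the middle of its underside on the bench. The deck's top is 48 mm over the bench when it is up.
- deck (a joint): how far the floating deck has sunk, m: 0 fully up, 0.010 on its bottom stop. Coil springs carry it straight down without tilting: it starts to sink at about 1 to 3 N of push with the cores loaded and takes 1.4 N more per mm, so about 8 to 10 N at half travel.
- stand: curing stand, fixed to the bench: white base 205 x 72 mm with three upright steel posts in a row along its x axis at x = -65, 0 and +65 mm; origin at the middle of its underside. Posts are 16 mm thick and reach 72 mm over the bench; a collar 30 mm wide under each holds the core's underside 22 mm over the bench.
- tray: flat grey metal tray 225 mm (its x) by 160 mm (its y), fixed; walls 3 mm thick and 14 mm high, floor 3 mm; origin at the middle of its underside.
- mat: blue cloth mat 130 mm (its x) by 172 mm (its y), 3 mm thick, fixed; origin at the middle of its underside. The lap's place.
- lap: the loose hand lap; its origin is at the middle of its brown abrasive underside, z up. The other lap entries give its size.
- lap_face (a point): middle of the hand lap's abrasive underside. The lap is a steel plate 58 mm (its x) by 104 mm (its y, the long way, which goes along the row), 12.5 mm thick, 0.3 kg.
- lap_grip (a point): middle of the lap's wooden grip, 30.5 mm over its underside: a block 48 mm (along the lap's x) by 28 mm (along its y), from 12.5 to 46.5 mm over the underside. Axes as the lap's.
- ring_small (a point): centre (half-way up) of the yellow tape-wrapped wound ring core, z towards its resin-filmed amber face: 40 mm outside, bore 20 mm, 18 mm high, about 60 g. Not always there.
- core_small: the same yellow core; its origin is at the centre of its lower face, 9 mm below the point.
- nest_small (a point): centre of the floor of the nest with the yellow band, on the deck (it sinks with it), at y = +62 mm in the fixture; axes as the fixture's. The nest is 43 mm wide, 6 mm deep with a small chamfer: a seated core's upper face is 18 mm over this floor, 12 mm proud of the deck.
- ring_mid (a point): centre (half-way up) of the blue tape-wrapped wound ring core, z towards its resin-filmed amber face: 48 mm outside, bore 20 mm, 18 mm high, about 90 g. Not always there.
- core_mid: the same blue core; its origin is at the centre of its lower face, 9 mm below the point.
- nest_mid (a point): centre of the floor of the nest with the blue band, on the deck (it sinks with it), at y = 0 mm in the fixture; axes as the fixture's. The nest is 51 mm wide, 6 mm deep with a small chamfer: a seated core's upper face is 18 mm over this floor, 12 mm proud of the deck.
- ring_large (a point): centre (half-way up) of the red tape-wrapped wound ring core, z towards its resin-filmed amber face: 56 mm outside, bore 20 mm, 18 mm high, about 130 g. Not always there.
- core_large: the same red core; its origin is at the centre of its lower face, 9 mm below the point.
- nest_large (a point): centre of the floor of the nest with the red band, on the deck (it sinks with it), at y = -62 mm in the fixture; axes as the fixture's. The nest is 59 mm wide, 6 mm deep with a small chamfer: a seated core's upper face is 18 mm over this floor, 12 mm proud of the deck.
- vial: bystander: small brown bottle with a blue cap, 35 mm wide, 72 mm tall; origin under it.
- crucible: bystander: white porcelain crucible 44 mm wide, 36 mm tall; origin under it.
- cup: bystander: small white plastic cup 44 mm wide, 49 mm tall; origin under it.

How it is judged:
By the outcome, as a careful person would: the job done as asked, in the order asked, and still so for the second after the job is handed in, with the robot touching nothing.
Of core_small, core_mid, core_large only 2 to 3 are there at a start; the rules pass over those that are not, and their reading is None.
At some moment in a run one of lap may be knocked a few centimetres aside while the robot is not near it.
Once in a run the grip may slacken for a moment while it holds something.
It also fails if it takes over 210 s, if anything falls off the work surface, if the arm or the gripper's body presses on something with over 40 N, if the wrist force passes 120 N, or if a joint passes its speed limit or range.

## Robot

A 6-joint arm with a two-finger parallel gripper is mounted at the origin on a cart in front of the work surface, level with it; the furniture and walls round the work are solid. World frame = base frame: x ahead of the robot, y to its left, z up, the work surface at z = 0. Lengths are in m, angles in rad, forces in N, time in s.
With the tool pointing down it reaches from about 0.325 to 0.85 m from the base axis. Payload 4.4 kg.
Tool frame: the origin (TCP) lies on the centre line of the jaws, within the pads' length; the fingertips stand 22 mm ahead of it and the grasp point (between the pads) lies 3 mm ahead of it (robot.finger_overhang is the distance from the TCP to the fingertips, in m); z points along the fingers, y is the line along which they close (so a half turn about z gives the same grasp; the last joint's range is limited). The gripper opens to 94 mm and grips with 3 to 60 N. Pads are 16 mm wide; open, the fingers measure 119 mm over their backs; the gripper's body (75 mm by 177 mm) begins 78 mm behind the grasp point.
Start: joints at [-1.494, 0.207, 1.542, -0, 1.393, -0.15], TCP at [0.13, -0.56, 0.193] pointing down, gripper open.
Joint ranges: [-2.73, 2.73], [-0.86, 2.22], [0.23, 2.46], [-1.11, 4.25], [0.08, 2.63], [-2.82, 2.82]. Speed limits (rad/s): [2.79, 2.79, 3.14, 3.14, 3.14, 3.14].

## Interface

Orientations are given as [roll, pitch, yaw] about the fixed x, y, z axes, in that order (R = Rz(yaw) Ry(pitch) Rx(roll)).
In Python, from plant import robot, get_image gives the robot as it stands. The module is installed in compiled form; this text tells all that it offers.
- The arm moves only by the tool apply_moves, never from a script. Its argument "targets" is one flat list of numbers, 7 for each row, row after row: the shift along the tool's x, y, z in m, then the turn, a rotation vector about the tool's x, y, z in degrees, then the closure, from 0 (fully open) to 1 (shut). A call has 1 to 5 rows; each row is the pose to reach, as a shift and turn from the pose commanded when the call began, along the tool's axes at that moment; what a row does not reach only later rows make up. A row lasts 1/8 s, in which the tool goes at most 62.5 mm and 10.7 degrees, less where a joint would pass 70% of its speed; a pose out of reach is approached as far as the arm can. A call with a gripper value outside its range is refused whole. The fingers move at their own pace and stop on an object; the grip force is fixed at half the most. Time passes only in rows, so rows that repeat a pose let the fingers close. It gives the time, the measured TCP pose, the force, the opening and the grip force at its end, in the units of the state.
- robot.get_obs(): the state, without advancing time (a new reading comes with each control period).
- get_image(name): name is "scene" or "top"; returns a dict with "image" (400x640x3 uint8, red, green, blue), "range_z" (400x640 float32, m along the optical axis (not along the pixel's ray), 0 where there is no reading), "fovy" (degrees; the focal length in pixels is half the picture's height over the tangent of half this angle, whatever the lens; pixels are square), "cx", "cy" (the principal point, pixels), "distortion" ([k1, k2, p1, p2, k3] as OpenCV has them; the pictures are not rectified), "camera_from_world" (4x4, takes a point from world to camera coordinates). Camera axes: x right, y up, looking along -z (the intrinsics and any distortion apply to the point x, -y, -z); pixel columns grow to the right and rows downward; lengths in m; the calibration is good to about 2 mm. A picture is of the moment at which its call begins.
- robot.sign_off(): hands the job in; it is judged then, once.
The state is a dict: "time": time; "q": joint angles; "qd": joint speeds; "joint_efforts": joint torques, N m; "position": TCP position; "eef_rot": TCP orientation; "wrist_force": force on the tool from outside, world axes, zero at the start; "ft_torque": the same for the moment, N m; "gripper_width": finger opening in m; "finger_force": force on a finger pad.
Only numpy, scipy, OpenCV 4.12 (cv2) and the standard library are available. Lean on these libraries where they do the work, as an engineer would, in place of code of your own. Each camera call takes 0.05 s, during which the arm holds its last target. There are 200 camera calls.

## Working session

There is one attempt and no reset: what is moved stays moved. The work goes in short steps, Python scripts to look and compute and a tool call to move; the robot and the scene stay as the last step left them, time stands still between calls to the robot, and variables do not carry over. Pictures are saved under pics/ and viewed, at most 14 in all, crops included, and the job is handed in when it is done.

Besides the shell and the picture viewer there is one more tool, called after "Call:" by a JSON object that holds its "name" and its "arguments". apply_moves: Moves the arm, as the interface text tells. Its arguments: {"type":"object","properties":{"targets":{"type":"array","items":{"type":"number"}}},"required":["targets"]}

```bash
mkdir -p pics; cat > h.py <<'E'
import numpy as np, cv2
from plant import robot, get_image
def K(d):
    f=d["image"].shape[0]/2/np.tan(np.radians(d["fovy"])/2)
    return np.array([[f,0,d["cx"]],[0,f,d["cy"]],[0,0,1.]])
def cloud(d):
    h,w=d["range_z"].shape
    uv=np.stack(np.meshgrid(np.arange(w),np.arange(h)),-1).reshape(-1,1,2).astype(np.float64)
    n=cv2.undistortPoints(uv,K(d),np.array(d["distortion"])).reshape(h,w,2)
    z=d["range_z"]; P=np.stack([n[...,0]*z,-n[...,1]*z,-z],-1)
    M=np.linalg.inv(d["camera_from_world"])
    P=P@M[:3,:3].T+M[:3,3]; P[z==0]=np.nan
    return P
def ray(d,u,v,zw):
    n=cv2.undistortPoints(np.array([[[u,v]]],float),K(d),np.array(d["distortion"])).ravel()
    M=np.linalg.inv(d["camera_from_world"]); r=M[:3,:3]@np.array([n[0],-n[1],-1]); o=M[:3,3]
    return o+r*(zw-o[2])/r[2]
def save(img,name,s=1):
    cv2.imwrite("pics/"+name,cv2.resize(img[...,::-1],None,fx=s,fy=s,interpolation=cv2.INTER_CUBIC))
E
python3 - <<'E'
from h import *
for n in("scene","top"):
    d=get_image(n); save(d["image"],n+"0.png",1.25); np.save(n+"0.npy",d,allow_pickle=True)
    print(n,d["fovy"],np.linalg.inv(d["camera_from_world"])[:3,3].round(3),d["distortion"])
print(robot.get_obs(), robot.finger_overhang)
E
```

```text
scene 50.542084392271164 [ 0.11  -0.66   0.757] [0.00637017 0.         0.         0.         0.        ]
top 57.77208126947517 [ 0.458 -0.018  0.965] [0.00688624 0.         0.         0.         0.        ]
{'time': 0.1, 'q': array([-1.49352403e+00,  2.07327613e-01,  1.54278030e+00, -2.47734259e-05,
        1.39354242e+00, -1.50495499e-01]), 'qd': array([-0.00050801, -0.00239936, -0.00266249, -0.00100132,  0.002124  ,
       -0.00037736]), 'joint_efforts': array([ 3.70861753e-04, -3.71861529e+01, -2.82292199e+01,  7.00456440e-02,
        3.11396853e-02, -4.53234600e-05]), 'position': array([ 0.12976096, -0.55939051,  0.19232566]), 'eef_rot': array([-3.13955458e+00, -2.84403324e-04,  2.27771898e-01]), 'wrist_force': array([-0.37775387, -0.75079535, -0.34079271]), 'ft_torque': array([ 0.02162922,  0.02941088, -0.02148632]), 'finger_force': 0.0, 'gripper_width': 0.09422698445735649} 0.022
```

View pics/top0.png

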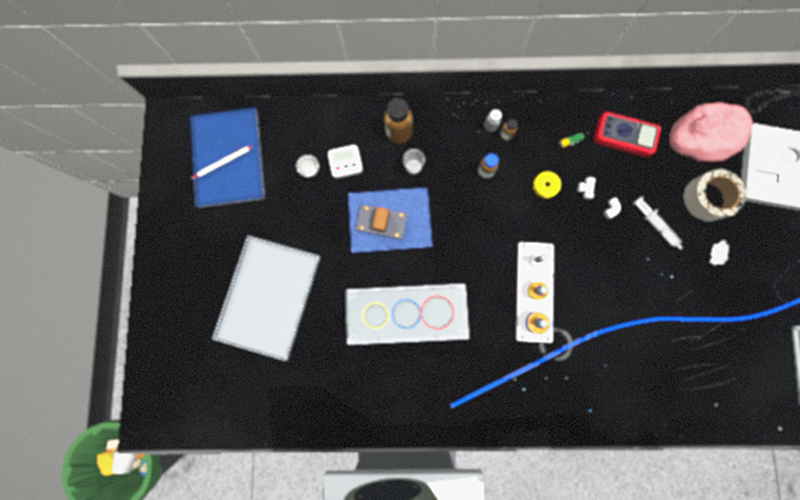

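View pics/scene0.png

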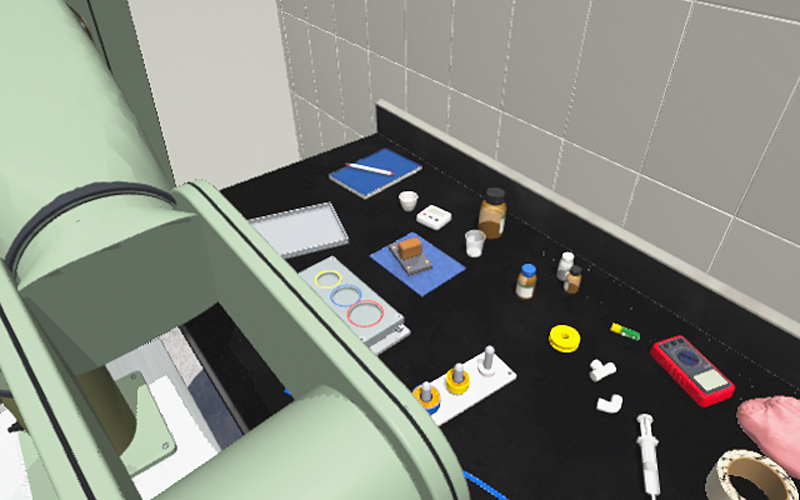

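The cameras show two cores on the stand: one (blue) on the near post and one (yellow) on the middle post. The far post is empty. The tray is at top-picture (266,297), the fixture at (407,314), the lap on the mat at (381,221). Next: closer crops and point-cloud fits.

```bash
python3 - <<'E'
from h import *
d=np.load("top0.npy",allow_pickle=True).item(); im=d["image"]
a=im[180:285,265:455]; save(a,"cropA.png",4.2)   # fixture + stand
b=im[140:295,160:350]; save(b,"cropB.png",3.8)
P=cloud(d)
def rect(name,u0,u1,v0,v1,z0,z1):
    Q=P[v0:v1,u0:u1].reshape(-1,3); m=(Q[:,2]>z0)&(Q[:,2]<z1); Q=Q[m]
    r=cv2.minAreaRect((Q[:,:2]*1000).astype(np.float32)); print(name,len(Q),r,np.median(Q[:,2]).round(4))
rect("deck",270,385,222,282,.04,.056)
rect("base",270,385,222,282,.004,.03)
rect("standbase",405,450,185,285,.006,.02)
rect("posts",405,450,185,285,.055,.09)
rect("cores",405,450,185,285,.034,.046)
rect("traywall",160,265,180,295,.009,.02)
rect("mat",270,350,145,205,.0015,.006)
rect("lapplate",270,350,145,205,.009,.02)
rect("lapgrip",270,350,145,205,.04,.055)
E
```

```text
deck 3390 ((464.65185546875, -11.31182861328125), (94.3830337524414, 232.2234344482422), 2.036842107772827) 0.0471
base 673 ((463.57989501953125, -19.073135375976562), (150.09788513183594, 296.030029296875), 0.25614121556282043) 0.0135
standbase 1511 ((494.7670593261719, -284.1502990722656), (235.68630981445312, 87.68646240234375), 1.1158490180969238) 0.01
posts 118 ((507.9712219238281, -282.60736083984375), (15.438851356506348, 142.6169891357422), 85.19918823242188) 0.0691
cores 401 ((498.4217834472656, -281.8335876464844), (45.86195755004883, 154.2075653076172), 86.29247283935547) 0.0395
traywall 403 ((503.3043518066406, 282.1581115722656), (160.81869506835938, 224.61512756347656), 73.47349548339844) 0.013
mat 1742 ((671.6195678710938, 27.64959716796875), (217.46466064453125, 164.1977081298828), 89.24384307861328) 0.0029
lapplate 618 ((661.199462890625, 39.799278259277344), (104.06925201416016, 58.26844787597656), 77.51434326171875) 0.015
lapgrip 192 ((661.4027099609375, 39.557373046875), (28.006593704223633, 48.803863525390625), 77.79010772705078) 0.0485
```

View pics/cropA.png

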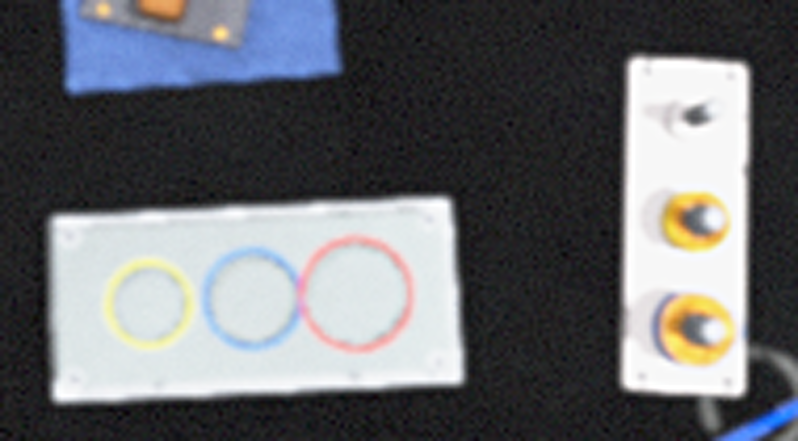

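View pics/cropB.png

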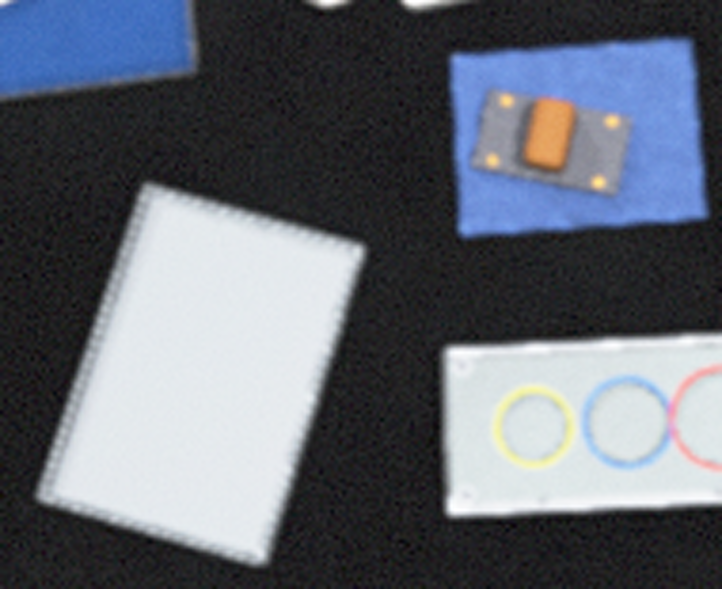

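```bash
python3 - <<'E'
from h import *
d=np.load("top0.npy",allow_pickle=True).item(); im=d["image"].astype(int); P=cloud(d)
def rect(name,m):
    Q=P[m]; print(name,len(Q),cv2.minAreaRect((Q[:,:2]*1000).astype(np.float32)),np.nanmedian(Q[:,2]).round(4))
v,u=np.indices(P.shape[:2]); Z=P[...,2]
reg=(u>405)&(u<450)&(v>185)&(v<285)
m=reg&(Z>.066)&(Z<.085)
n,l,s,c=cv2.connectedComponentsWithStats(m.astype(np.uint8))
for i in range(1,n):
    if s[i,4]>4: print("post",c[i],s[i,4],np.mean(P[l==i],0).round(4))
m=reg&(Z>.036)&(Z<.044)
n,l,s,c=cv2.connectedComponentsWithStats(m.astype(np.uint8))
for i in range(1,n):
    if s[i,4]>15:
        print("core",c[i],s[i,4],cv2.minEnclosingCircle((P[l==i][:,:2]*1000).astype(np.float32)),np.median(im[l==i],0))
m=reg&(Z>.006)&(Z<.014)&(im.min(-1)>150)
rect("stand",m)
w=im; blue=(w[...,2]>w[...,0]+50)&(u>270)&(u<350)&(v>145)&(v<205)
n,l,s,c=cv2.connectedComponentsWithStats(blue.astype(np.uint8)); i=1+s[1:,4].argmax()
rect("mat",l==i)
s=np.load("scene0.npy",allow_pickle=True).item(); save(s["image"][265:345,320:420],"cropS.png",6)
E
```

```text
post [434.83333333 205.43333333] 30 [ 0.5728 -0.2868  0.0698]
post [434.66666667 231.5       ] 30 [ 0.5084 -0.2827  0.0697]
post [434.56666667 258.33333333] 30 [ 0.4436 -0.2785  0.0702]
core [431.11111111 232.40277778] 144 ((508.2539367675781, -284.02618408203125), 20.00832748413086) [244.5 213.5 101. ]
core [430.8173913  258.16086957] 230 ((443.4626770019531, -279.14617919921875), 24.014598846435547) [245.  215.  115.5]
stand 1463 ((508.40789794921875, -283.8157958984375), (72.611328125, 204.6380157470703), 85.95104217529297) 0.0099
mat 2297 ((nan, nan), (0.0, 0.0), 0.0) 0.0024
```

View pics/cropS.png

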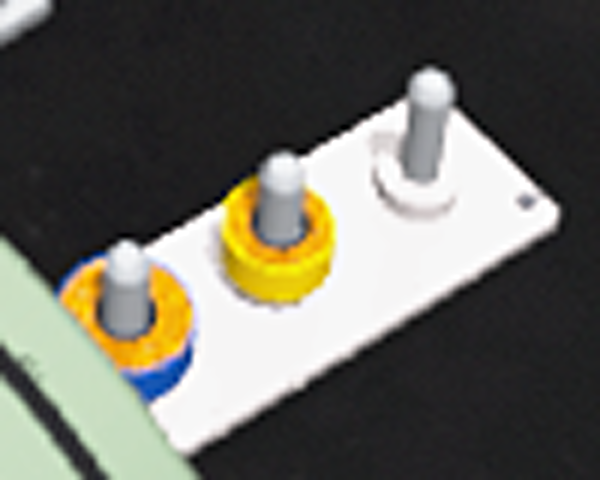

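Amber face up on both: blue core on the near post, yellow on the middle post. I'll write a helper that converts a target pose to tool-frame moves, then go above yellow.

```bash
cat >> h.py <<'E'
from scipy.spatial.transform import Rotation as Ro
def go(x,y,z,yaw_deg):
    o=robot.get_obs(); R=Ro.from_euler("xyz",o["eef_rot"]); T=Ro.from_euler("xyz",[np.pi,0,np.radians(yaw_deg)])
    s=R.inv().apply(np.array([x,y,z])-o["position"]); r=(R.inv()*T).as_rotvec(degrees=True)
    print("t",round(o["time"],2),"pos",o["position"].round(4),"rot",np.degrees(o["eef_rot"]).round(1),"w",round(o["gripper_width"],4),"F",o["wrist_force"].round(1),"ff",round(o["finger_force"],1))
    print("shift",s.round(4),"turn",r.round(2))
E
python3 -c "
from h import *
go(.5083,-.2838,.16,-4)"
```

```text
t 0.1 pos [ 0.1298 -0.5594  0.1923] rot [-179.9   -0.    13.1] w 0.0942 F [-0.4 -0.8 -0.3] ff 0.0
shift [ 0.431  -0.1829  0.0328] turn [-0.12  0.   17.05]
```

Call:
{"name": "apply_moves", "arguments": {"targets": [0.431,-0.183,0.01,0,0,17,0,0.431,-0.183,0.01,0,0,17,0,0.431,-0.183,0.01,0,0,17,0,0.431,-0.183,0.01,0,0,17,0,0.431,-0.183,0.01,0,0,17,0]}}

```text
time: 0.72
position: [0.3818, -0.376, 0.1864]
eef_rot: [-3.141, 0.0, -0.069]
wrist_force: [0.8, -1.1, 1.1]
gripper_width: 0.0941
finger_force: 0.0
```

```bash
python3 -c "
from h import *
go(.5083,-.2838,.16,-4)"
```

```text
t 0.72 pos [ 0.3818 -0.376   0.1864] rot [-180.    0.   -4.] w 0.0941 F [ 0.8 -1.1  1.1] ff 0.0
shift [ 0.1199 -0.1007  0.0264] turn [-0.02  0.02  0.04]
```

Call:
{"name": "apply_moves", "arguments": {"targets": [0.12,-0.1,0.02,0,0,0,0,0.12,-0.1,0.02,0,0,0,0,0.12,-0.1,0.02,0,0,0,0,0.12,-0.1,0.02,0,0,0,0,0.12,-0.1,0.02,0,0,0,0]}}

```text
time: 1.35
position: [0.5064, -0.2864, 0.1664]
eef_rot: [-3.142, 0.001, -0.069]
wrist_force: [-0.4, 0.0, -0.4]
gripper_width: 0.0938
finger_force: 0.0
```

```bash
python3 - <<'E'
from h import *
d=get_image("scene"); save(d["image"][170:350,250:450],"s1.png",4); np.save("s1.npy",d,allow_pickle=True)
go(.5083,-.2838,.053,-4)
E
```

```text
t 1.4 pos [ 0.5063 -0.2869  0.1666] rot [180.   0.  -4.] w 0.0943 F [ 0.4 -0.  -0.9] ff 0.0
shift [ 0.0019 -0.0032  0.1136] turn [ 0.01  0.04 -0.01]
```

View pics/s1.png

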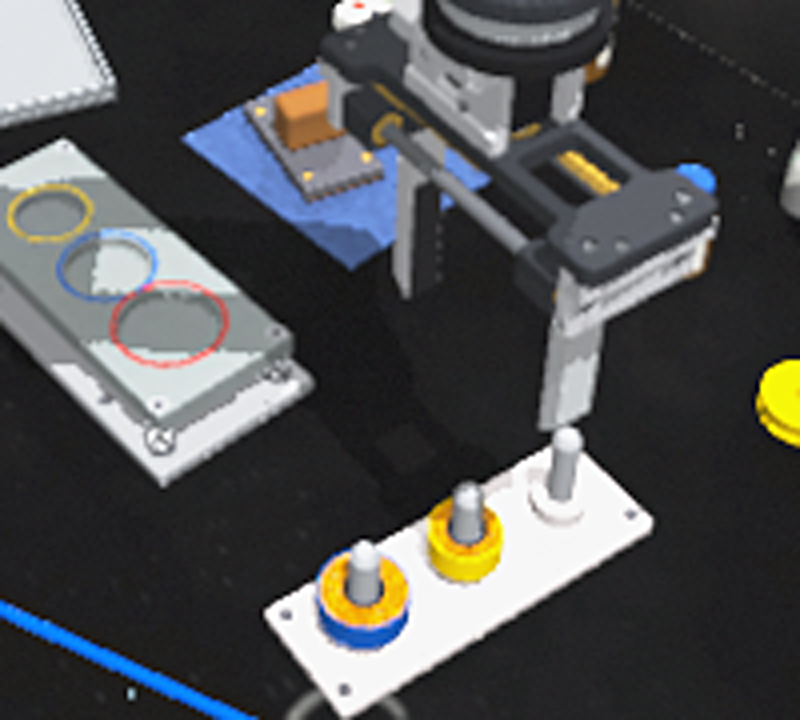

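Call:
{"name": "apply_moves", "arguments": {"targets": [0.002,-0.003,0.05,0,0,0,0,0.002,-0.003,0.08,0,0,0,0,0.002,-0.003,0.1,0,0,0,0,0.002,-0.003,0.1135,0,0,0,0,0.002,-0.003,0.1135,0,0,0,0]}}

```text
time: 2.02
position: [0.5082, -0.2836, 0.0525]
eef_rot: [-3.141, 0.002, -0.07]
wrist_force: [-0.3, 0.2, 0.8]
gripper_width: 0.0943
finger_force: 0.0
```

```bash
python3 - <<'E'
from h import *
go(.5083,-.2838,.053,-4)
d=get_image("scene"); save(d["image"][200:340,300:440],"s2.png",4); np.save("s2.npy",d,allow_pickle=True)
E
```

```text
t 2.02 pos [ 0.5082 -0.2836  0.0525] rot [-1.799e+02  1.000e-01 -4.000e+00] w 0.0943 F [-0.3  0.2  0.8] ff 0.0
shift [ 0.0001  0.0002 -0.0005] turn [-0.06  0.09 -0.03]
```

View pics/s2.png

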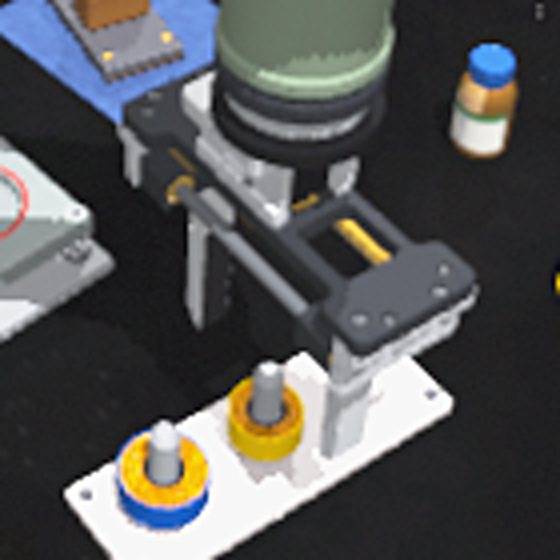

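```bash
python3 - <<'E'
from h import *
d=np.load("s2.npy",allow_pickle=True).item(); C=np.array(d["camera_from_world"])
def proj(p):
    c=C[:3,:3]@p+C[:3,3]; q=cv2.projectPoints(np.array([[c[0],-c[1],-c[2]]]),np.zeros(3),np.zeros(3),K(d),np.array(d["distortion"]))[0].ravel()
    return ((q-[300,200])*4).round(0)
a=np.radians(-4); X=np.array([np.cos(a),np.sin(a),0]);Y=np.array([np.sin(a),-np.cos(a),0]); t=np.array([.5082,-.2836,.0305])
for sy in(-.0595,-.047,.047,.0595):
    for sx in(-.008,.008): print(sy,sx,proj(t+sx*X+sy*Y))
print("core mid", proj(np.array([.5083,-.2838,.031])),"post top",proj(np.array([.508,-.283,.072])),"top edge", proj(np.array([.5083,-.2838,.04])))
E
```

```text
-0.0595 -0.008 [185. 348.]
-0.0595 0.008 [208. 335.]
-0.047 -0.008 [198. 363.]
-0.047 0.008 [222. 350.]
0.047 -0.008 [312. 489.]
0.047 0.008 [336. 473.]
0.0595 -0.008 [328. 507.]
0.0595 0.008 [353. 491.]
core mid [266. 416.] post top [269. 365.] top edge [267. 405.]
```

```bash
python3 - <<'E'
from h import *
d=np.load("s1.npy",allow_pickle=True).item(); C=np.array(d["camera_from_world"])
P=cloud(d)
def px(u,v): u=int(250+u/4);v=int(170+v/4); return P[v,u].round(4)
for u,v in((560,300),(560,350),(560,400),(560,415),(580,415),(545,415),(560,425),(405,200),(405,280),(405,292),(427,220),(425,285)): print(u,v,px(u,v))
d=np.load("s2.npy",allow_pickle=True).item();P=cloud(d)
print("s2")
for u,v in((340,400),(340,440),(335,450),(332,465),(360,430),(355,450),(195,300),(197,318),(215,300)): print(u,v,P[int(200+v/4),int(300+u/4)].round(4))
E
```

```text
560 300 [ 0.4643 -0.3626  0.2953]
560 350 [ 0.4929 -0.342   0.2324]
560 400 [ 0.4929 -0.3457  0.2032]
560 415 [ 0.4942 -0.3455  0.1944]
580 415 [ 0.6352 -0.2449  0.0015]
545 415 [ 0.4909 -0.3396  0.1914]
560 425 [ 0.5734 -0.2819  0.0701]
405 200 [ 0.4998 -0.2347  0.2356]
405 280 [ 0.4994 -0.2377  0.1868]
405 292 [ 0.4994 -0.238   0.179 ]
427 220 [ 0.5084 -0.2396  0.2218]
425 285 [ 0.5106 -0.2397  0.1788]
s2
340 400 [ 0.4947 -0.3422  0.1159]
340 440 [ 0.4994 -0.3415  0.0808]
335 450 [ 0.4943 -0.3415  0.0789]
332 465 [ 0.5264 -0.3164  0.0102]
360 430 [ 0.51   -0.3438  0.0837]
355 450 [ 0.5422 -0.3151  0.0089]
195 300 [ 0.5015 -0.2311  0.0786]
197 318 [ 0.5014 -0.2348  0.0695]
215 300 [ 0.5105 -0.2366  0.0771]
```

```bash
python3 - <<'E'
from h import *
d=get_image("scene");P=cloud(d); go(.5083,-.2838,.053,-4)
a=np.radians(-4); X=np.array([np.cos(a),np.sin(a)]);Y=np.array([np.sin(a),-np.cos(a)]); t=np.array([.5082,-.2836])
v,u=np.indices(P.shape[:2])
q=(P[...,:2]-t); qx=q@X; qy=q@Y; Z=P[...,2]
for s in(-1,1):
    m=(abs(qx)<.02)&(qy*s>.04)&(qy*s<.075)&(Z>.015)&(Z<.14)
    for z0 in np.arange(.015,.14,.01):
        k=m&(Z>=z0)&(Z<z0+.01)
        if k.sum()>3: print(s,z0.round(3),k.sum(),"x",np.percentile(qx[k],[5,95]).round(4),"y",np.percentile(qy[k],[5,95]).round(4),d["image"][k].mean(0).round())
E
```

```text
t 2.12 pos [ 0.5097 -0.2842  0.0542] rot [ 1.799e+02 -1.000e-01 -4.000e+00] w 0.0942 F [-0.4 -0.7  0.2] ff 0.0
shift [-0.0014 -0.0003  0.0012] turn [ 0.05 -0.08  0.01]
-1 0.065 28 x [-0.0102  0.0067] y [-0.0544 -0.0455] [77. 76. 79.]
-1 0.075 33 x [-0.0103  0.0048] y [-0.0557 -0.0459] [86. 86. 88.]
-1 0.085 33 x [-0.0097  0.0057] y [-0.0572 -0.0451] [90. 90. 93.]
-1 0.095 33 x [-0.0102  0.0064] y [-0.0551 -0.0451] [79. 79. 81.]
-1 0.105 36 x [-0.0105  0.0072] y [-0.0563 -0.0456] [86. 86. 88.]
-1 0.115 34 x [-0.0104  0.0012] y [-0.058  -0.0456] [91. 91. 93.]
-1 0.125 27 x [-0.0106  0.0055] y [-0.057  -0.0458] [113. 113. 115.]
-1 0.135 10 x [-0.0105  0.007 ] y [-0.0556 -0.0475] [151. 152. 154.]
1 0.065 10 x [-0.0104  0.    ] y [0.0501 0.0589] [192. 191. 194.]
1 0.075 32 x [-0.0103  0.0066] y [0.0503 0.0604] [192. 193. 196.]
1 0.085 34 x [-0.0106  0.0081] y [0.0523 0.0607] [194. 196. 198.]
1 0.095 39 x [-0.0103  0.0066] y [0.0501 0.0607] [190. 192. 194.]
1 0.105 38 x [-0.0101  0.0071] y [0.0513 0.0607] [174. 176. 178.]
1 0.115 28 x [-0.01   0.007] y [0.0521 0.0607] [168. 169. 171.]
```

Call:
{"name": "apply_moves", "arguments": {"targets": [0,0,0,0,0,0,0.4,0,0,0,0,0,0,0.5,0,0,0,0,0,0,0.6,0,0,0,0,0,0,0.7,0,0,0,0,0,0,0.7]}}

```text
time: 2.75
position: [0.5094, -0.2832, 0.0532]
eef_rot: [-3.142, 0.0, -0.069]
wrist_force: [-0.1, -0.1, -0.2]
gripper_width: 0.0476
finger_force: 0.0
```

```bash
python3 - <<'E'
from h import *
go(.5083,-.2838,.053,-4)
d=get_image("scene"); save(d["image"][200:340,300:440],"s3.png",4); np.save("s3.npy",d,allow_pickle=True)
E
```

```text
t 2.75 pos [ 0.5094 -0.2832  0.0532] rot [-180.     0.    -3.9] w 0.0476 F [-0.1 -0.1 -0.2] ff 0.0
shift [-0.001   0.0006  0.0002] turn [-0.    0.    0.06]
```

View pics/s3.png

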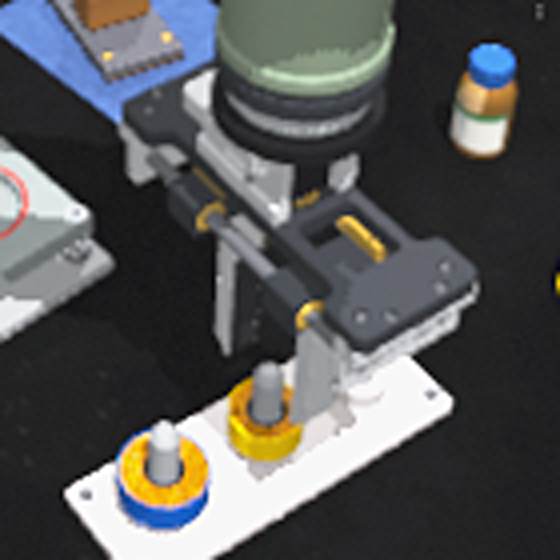

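Call:
{"name": "apply_moves", "arguments": {"targets": [0,0,0,0,0,0,0.7,0,0,0,0,0,0,0.7]}}

```text
time: 3.05
position: [0.5094, -0.2833, 0.0532]
eef_rot: [3.142, 0.0, -0.069]
wrist_force: [0.0, 0.1, -0.3]
gripper_width: 0.0283
finger_force: 0.0
```

Closing to 28 mm met nothing. The tips really stand about 15 mm above the TCP reading rather than 22 mm below it, matching the depth image. I'll measure the tip offset properly.

```bash
python3 - <<'E'
from h import *
a=np.radians(-4); X=np.array([np.cos(a),np.sin(a)]);Y=np.array([np.sin(a),-np.cos(a)])
for f,t,z in(("s1.npy",[.5063,-.2869],.1666),("s2.npy",[.5082,-.2836],.0535),("s3.npy",[.5094,-.2832],.0532)):
    P=cloud(np.load(f,allow_pickle=True).item())
    q=P[...,:2]-t; qx=q@X; qy=q@Y; Z=P[...,2]
    for s in(-1,1):
        m=(abs(qx)<.012)&(qy*s>.022)&(qy*s<.062)&(Z>.045)&(Z<z+.06)
        print(f,s,np.sort(Z[m])[:8].round(4)-z, "y",np.percentile(qy[m],[3,97]).round(4),"x",np.percentile(qx[m],[3,97]).round(4))
E
```

```text
s1.npy -1 [0.0106 0.0112 0.0113 0.0113 0.0115 0.0122 0.0124 0.0126] y [-0.058 -0.046] x [-0.0111  0.0061]
s1.npy 1 [0.0112 0.0132 0.015  0.016  0.0172 0.018  0.018  0.0197] y [0.0488 0.0599] x [-0.0113  0.007 ]
s2.npy -1 [0.0108 0.0112 0.0121 0.0122 0.0131 0.0132 0.0136 0.0137] y [-0.0559 -0.0454] x [-0.0113  0.0067]
s2.npy 1 [0.0108 0.0119 0.0136 0.015  0.0169 0.0175 0.0185 0.019 ] y [0.0497 0.0605] x [-0.0114  0.0064]
s3.npy -1 [0.0119 0.012  0.0122 0.0123 0.0124 0.013  0.0132 0.014 ] y [-0.0329 -0.0224] x [-0.0114  0.0064]
s3.npy 1 [0.0123 0.0131 0.0147 0.016  0.0166 0.018  0.0199 0.02  ] y [0.0261 0.0371] x [-0.0114  0.0059]
```

Call:
{"name": "apply_moves", "arguments": {"targets": [0,0,0,0,0,0,0,0,0,0,0,0,0,0,0,0,0,0,0,0,0,0,0,0,0,0,0,0]}}

```text
time: 3.55
position: [0.5093, -0.2833, 0.0532]
eef_rot: [3.142, 0.0, -0.069]
wrist_force: [-0.2, -0.7, 0.7]
gripper_width: 0.0653
finger_force: 0.0
```

Call:
{"name": "apply_moves", "arguments": {"targets": [0.0015,-0.001,0.01,0,0,0,0,0.0015,-0.001,0.018,0,0,0,0,0.0015,-0.001,0.026,0,0,0,0,0.0015,-0.001,0.0317,0,0,0,0,0.0015,-0.001,0.0317,0,0,0,0]}}

```text
time: 4.18
position: [0.5104, -0.2821, 0.0207]
eef_rot: [-3.141, 0.001, -0.069]
wrist_force: [0.3, 0.1, 0.1]
gripper_width: 0.0942
finger_force: 0.0
```

Call:
{"name": "apply_moves", "arguments": {"targets": [0,0,0,0,0,0,0.4,0,0,0,0,0,0,0.5,0,0,0,0,0,0,0.6,0,0,0,0,0,0,0.8,0,0,0,0,0,0,0.8]}}

```text
time: 4.8
position: [0.511, -0.2824, 0.0216]
eef_rot: [3.142, -0.0, -0.069]
wrist_force: [-0.5, -0.2, 0.0]
gripper_width: 0.0474
finger_force: 0.0
```

Call:
{"name": "apply_moves", "arguments": {"targets": [0,0,0,0,0,0,0.8,0,0,0,0,0,0,0.8]}}

```text
time: 5.05
position: [0.5109, -0.2824, 0.0215]
eef_rot: [-3.142, 0.0, -0.069]
wrist_force: [-0.3, 0.4, 1.3]
gripper_width: 0.0387
finger_force: 30.0
```

Gripped at 30 N. Lifting.

Call:
{"name": "apply_moves", "arguments": {"targets": [0,0,-0.015,0,0,0,0.8,0,0,-0.035,0,0,0,0.8,0,0,-0.055,0,0,0,0.8,0,0,-0.075,0,0,0,0.8,0,0,-0.08,0,0,0,0.8]}}

```text
time: 5.68
position: [0.5123, -0.2834, 0.1042]
eef_rot: [3.139, -0.004, -0.069]
wrist_force: [-0.1, 0.4, -0.8]
gripper_width: 0.0388
finger_force: 30.0
```

```bash
python3 - <<'E'
from h import *
go(.4650,.0520,.10,92)
d=get_image("scene"); save(d["image"][190:330,300:440],"s4.png",4); np.save("s4.npy",d,allow_pickle=True)
E
```

```text
t 5.67 pos [ 0.5123 -0.2834  0.1042] rot [179.9  -0.2  -3.9] w 0.0388 F [-0.1  0.4 -0.8] ff 30.0
shift [-0.0703 -0.3314  0.0031] turn [ 2.900e-01 -4.000e-02 -9.595e+01]
```

View pics/s4.png

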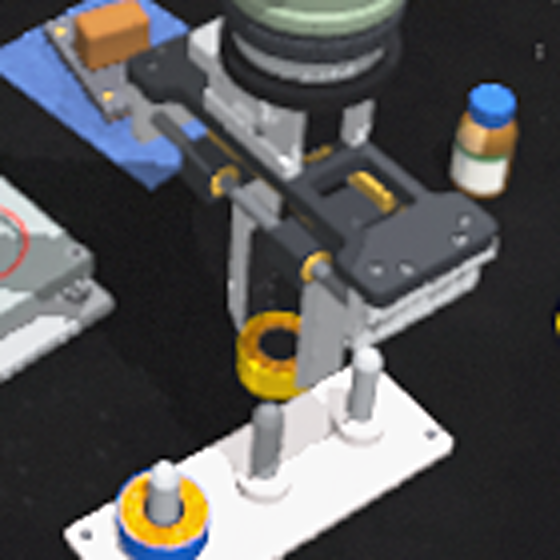

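Call:
{"name": "apply_moves", "arguments": {"targets": [-0.035,-0.166,0.002,0,0,-48,0.8,-0.035,-0.166,0.002,0,0,-48,0.8,-0.035,-0.166,0.002,0,0,-48,0.8,-0.035,-0.166,0.002,0,0,-48,0.8,-0.035,-0.166,0.002,0,0,-48,0.8]}}

```text
time: 6.35
position: [0.4867, -0.1132, 0.0989]
eef_rot: [-3.14, 0.001, 0.774]
wrist_force: [0.4, 0.4, -1.1]
gripper_width: 0.0387
finger_force: 30.0
```

```bash
python3 -c "
from h import *
go(.4649,.0521,.10,92)"
```

```text
t 6.35 pos [ 0.4867 -0.1132  0.0989] rot [-179.9    0.    44.3] w 0.0387 F [ 0.4  0.4 -1.1] ff 30.0
shift [ 0.1    -0.1335 -0.001 ] turn [ -0.08   0.   -47.66]
```

Call:
{"name": "apply_moves", "arguments": {"targets": [0.1,-0.1335,0,0,0,-47.7,0.8,0.1,-0.1335,0,0,0,-47.7,0.8,0.1,-0.1335,0,0,0,-47.7,0.8,0.1,-0.1335,0,0,0,-47.7,0.8,0.1,-0.1335,0,0,0,-47.7,0.8]}}

```text
time: 6.98
position: [0.4656, 0.052, 0.0988]
eef_rot: [-3.14, -0.0, 1.607]
wrist_force: [-0.1, -0.2, -1.0]
gripper_width: 0.0384
finger_force: 30.0
```

```bash
python3 - <<'E'
from h import *
go(.4649,.0521,.085,92)
d=get_image("scene"); save(d["image"][110:290,180:380],"s5.png",4); np.save("s5.npy",d,allow_pickle=True)
t=get_image("top"); np.save("t5.npy",t,allow_pickle=True)
P=cloud(d); o=robot.get_obs(); p=o["position"]; a=o["eef_rot"][2]
X=np.array([np.cos(a),np.sin(a)]);Y=np.array([np.sin(a),-np.cos(a)])
q=P[...,:2]-p[:2]; qx=q@X; qy=q@Y; Z=P[...,2]
for s in(-1,1):
    m=(abs(qx)<.013)&(qy*s>.016)&(qy*s<.036)&(Z>p[2]+.022)&(Z<p[2]+.06)
    print(s,m.sum(),"y",np.percentile(qy[m],[3,97]).round(4),"x",np.percentile(qx[m],[3,97]).round(4))
m=(np.hypot(qx,qy)<.03)&(Z>p[2]-.002)&(Z<p[2]+.0)
im=d["image"].astype(int)
ye=(im[...,0]>110)&(im[...,2]<90)&(np.hypot(qx,qy)<.03)&(Z>p[2]-.02)&(Z<p[2]+.03)
Q=P[ye]; print("yellow",len(Q),Q[:,2].min().round(4),Q[:,2].max().round(4),"C",cv2.minEnclosingCircle((Q[:,:2]*1000).astype(np.float32)))
E
```

```text
t 6.97 pos [0.4656 0.052  0.0988] rot [-179.9   -0.    92.1] w 0.0384 F [-0.1 -0.2 -1. ] ff 30.0
shift [ 0.0001 -0.0006  0.0138] turn [-0.08 -0.    0.05]
-1 104 y [-0.0345 -0.0217] x [-0.0106  0.0077]
1 106 y [0.017  0.0291] x [-0.011   0.0072]
yellow 174 0.0963 0.1187 C ((463.58160400390625, 47.64741134643555), 22.28634262084961)
```

View pics/s5.png

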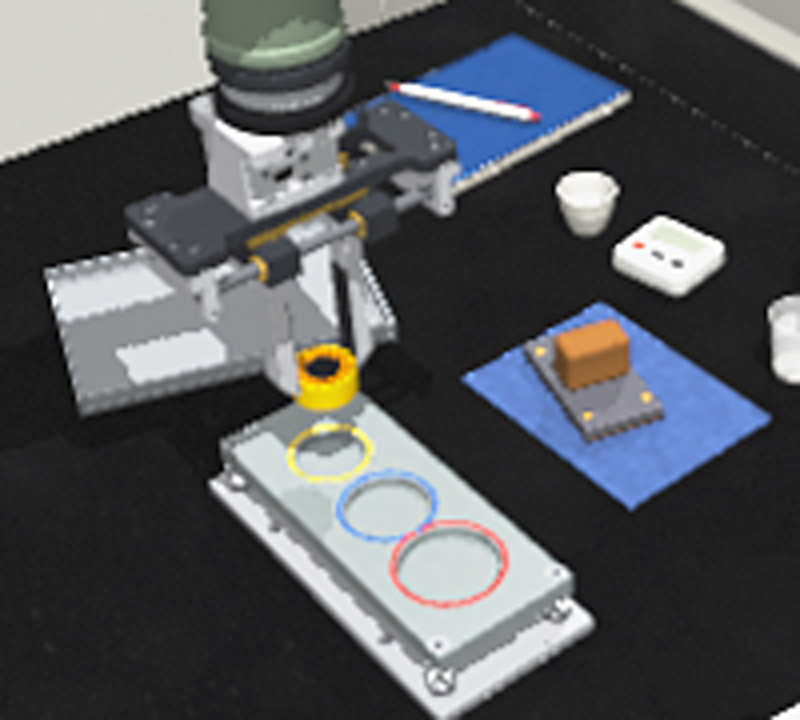

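```bash
python3 - <<'E'
from h import *
d=np.load("s5.npy",allow_pickle=True).item(); P=cloud(d); Z=P[...,2]; im=d["image"].astype(int)
m=(Z>.042)&(Z<.053)&(abs(P[...,0]-.465)<.07)&(abs(P[...,1]+.011)<.14)
n,l,s,c=cv2.connectedComponentsWithStats(m.astype(np.uint8)); i=1+s[1:,4].argmax()
Q=P[l==i]; print(len(Q),cv2.minAreaRect((Q[:,:2]*1000).astype(np.float32)),np.median(Q[:,2]))
def fit(u0,u1,v0,v1,mask,z,name):
    v,u=np.nonzero(mask); k=(u>=u0)&(u<u1)&(v>=v0)&(v<v1)
    W=np.array([ray(d,a,b,z)[:2] for a,b in zip(u[k],v[k])])
    A=np.c_[2*W,np.ones(len(W))]; x=np.linalg.lstsq(A,(W**2).sum(1),rcond=None)[0]
    print(name,len(W),x[:2].round(4),"r",np.sqrt(x[2]+x[0]**2+x[1]**2).round(4))
zt=float(np.nanmedian(Z[m]))
r,g,b=im[...,0],im[...,1],im[...,2]
fit(180+285//4,180+380//4,110+418//4,110+485//4,(r-b>40)&(g-b>40),zt,"nest_small")
fit(180+330//4,180+442//4,110+465//4,110+545//4,(b-r>50),zt,"nest_mid")
fit(180+385//4,180+515//4,110+515//4,110+610//4,(r-b>50)&(r-g>50),zt,"nest_large")
q=np.hypot(P[...,0]-.4635,P[...,1]-.0505)
ye=(r>110)&(b<90)&(q<.035)&(Z>.09)&(Z<.13)
h=np.histogram(Z[ye],bins=np.arange(.09,.13,.002)); print(list(zip(h[1].round(3),h[0])))
top=ye&(Z>.1135); Q=(P[top][:,:2]*1000).astype(np.float32); print("coretop",len(Q),cv2.minEnclosingCircle(Q),Z[top].mean())
E
```

```text
2034 ((463.831787109375, -11.470199584960938), (96.53456115722656, 236.5738983154297), 2.006283760070801) 0.04639636443123246
nest_small 92 [0.4618 0.0492] r 0.0245
nest_mid 104 [ 0.4644 -0.0122] r 0.0288
nest_large 115 [ 0.4668 -0.0741] r 0.0328
[(np.float64(0.09), np.int64(0)), (np.float64(0.092), np.int64(0)), (np.float64(0.094), np.int64(0)), (np.float64(0.096), np.int64(2)), (np.float64(0.098), np.int64(6)), (np.float64(0.1), np.int64(12)), (np.float64(0.102), np.int64(10)), (np.float64(0.104), np.int64(9)), (np.float64(0.106), np.int64(10)), (np.float64(0.108), np.int64(4)), (np.float64(0.11), np.int64(13)), (np.float64(0.112), np.int64(29)), (np.float64(0.114), np.int64(49)), (np.float64(0.116), np.int64(29)), (np.float64(0.118), np.int64(1)), (np.float64(0.12), np.int64(0)), (np.float64(0.122), np.int64(0)), (np.float64(0.124), np.int64(0)), (np.float64(0.126), np.int64(0)), (np.float64(0.128), np.int64(0))]
coretop 96 ((463.7633972167969, 48.63946533203125), 21.343381881713867) 0.11525532605524973
```

Call:
{"name": "apply_moves", "arguments": {"targets": [-0.0005,-0.0015,0.015,0,0,0,0.8,-0.0005,-0.0015,0.03,0,0,0,0.8,-0.0005,-0.0015,0.042,0,0,0,0.8,-0.0005,-0.0015,0.0485,0,0,0,0.8,-0.0005,-0.0015,0.0485,0,0,0,0.8]}}

```text
time: 7.7
position: [0.4644, 0.0505, 0.0503]
eef_rot: [-3.14, -0.0, 1.601]
wrist_force: [0.6, 0.8, -0.1]
gripper_width: 0.0389
finger_force: 30.0
```

Call:
{"name": "apply_moves", "arguments": {"targets": [0,0,0.001,0,0,0,0.8,0,0,0.002,0,0,0,0.8,0,0,0.003,0,0,0,0.8,0,0,0.004,0,0,0,0.8,0,0,0.004,0,0,0,0.8]}}

```text
time: 8.32
position: [0.4652, 0.0506, 0.0473]
eef_rot: [3.141, -0.0, 1.601]
wrist_force: [-0.9, 1.2, 1.5]
gripper_width: 0.039
finger_force: 30.0
```

Call:
{"name": "apply_moves", "arguments": {"targets": [0.0008,-0.0005,0.001,0,0,0,0.8,0.0008,-0.0005,0.002,0,0,0,0.8,0.0008,-0.0005,0.003,0,0,0,0.8,0.0008,-0.0005,0.003,0,0,0,0.8]}}

```text
time: 8.82
position: [0.4651, 0.0514, 0.0446]
eef_rot: [3.14, -0.0, 1.601]
wrist_force: [-0.8, 0.7, 5.5]
gripper_width: 0.039
finger_force: 30.0
```

Call:
{"name": "apply_moves", "arguments": {"targets": [0.0004,-0.0008,-0.001,0,0,0,0.8,0.0006,-0.0014,-0.001,0,0,0,0.8,0.0006,-0.0014,-0.001,0,0,0,0.8]}}

```text
time: 9.2
position: [0.4623, 0.052, 0.0445]
eef_rot: [-3.14, -0.0, 1.601]
wrist_force: [1.0, 1.1, -0.2]
gripper_width: 0.0386
finger_force: 30.0
```

```bash
python3 - <<'E'
from h import *
go(.4641,.0515,.0415,92)
d=get_image("scene"); save(d["image"][180:260,220:320],"s6.png",7); np.save("s6.npy",d,allow_pickle=True)
P=cloud(d); Z=P[...,2]
m=(P[...,1]<-.02)&(P[...,1]>-.12)&(abs(P[...,0]-.465)<.044)&(Z>.03)&(Z<.055)
print("deckz",np.percentile(Z[m],[30,50,70,90]).round(4))
E
```

```text
t 9.2 pos [0.4623 0.052  0.0445] rot [-179.9   -0.    91.7] w 0.0386 F [ 1.   1.1 -0.2] ff 30.0
shift [-0.0005  0.0018  0.003 ] turn [-0.08 -0.02 -0.25]
deckz [0.0421 0.0456 0.0466 0.0479]
```

View pics/s6.png

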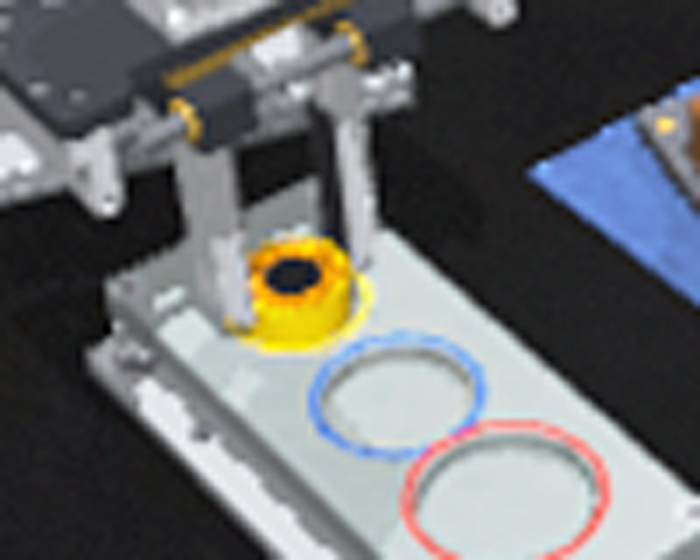

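Yellow has entered its nest; the force dropped to zero with the core bottom below the deck top. Lower the rest of the way.

Call:
{"name": "apply_moves", "arguments": {"targets": [0,0.0008,0.0015,0,0,0,0.8,0,0.0008,0.003,0,0,0,0.8,0,0.0008,0.0035,0,0,0,0.8,0,0.0008,0.0035,0,0,0,0.8]}}

```text
time: 9.75
position: [0.4634, 0.0519, 0.0415]
eef_rot: [-3.141, -0.0, 1.601]
wrist_force: [-1.2, -0.2, 2.6]
gripper_width: 0.0387
finger_force: 30.0
```

Call:
{"name": "apply_moves", "arguments": {"targets": [0,0,0,0,0,0,0.2,0,0,0,0,0,0,0.2,0,0,0,0,0,0,0.2,0,0,-0.02,0,0,0,0.2,0,0,-0.06,0,0,0,0.2]}}

```text
time: 10.38
position: [0.4619, 0.052, 0.1004]
eef_rot: [-3.137, -0.001, 1.601]
wrist_force: [-0.1, 0.2, -0.2]
gripper_width: 0.0751
finger_force: 0.0
```

```bash
python3 - <<'E'
from h import *
go(.4460,-.2778,.10,-4)
E
```

```text
t 10.38 pos [0.4619 0.052  0.1004] rot [-179.7   -0.    91.7] w 0.0751 F [-0.1  0.2 -0.2] ff 0.0
shift [-0.3292 -0.0259  0.0004] turn [-0.23  0.21 95.74]
```

Call:
{"name": "apply_moves", "arguments": {"targets": [-0.16,-0.013,-0.01,0,0,48,0,-0.16,-0.013,-0.01,0,0,48,0,-0.16,-0.013,-0.01,0,0,48,0,-0.16,-0.013,-0.01,0,0,48,0,-0.16,-0.013,-0.01,0,0,48,0]}}

```text
time: 11.0
position: [0.4557, -0.1093, 0.1115]
eef_rot: [3.141, -0.0, 0.758]
wrist_force: [-0.0, -0.0, 0.1]
gripper_width: 0.0941
finger_force: 0.0
```

```bash
python3 - <<'E'
from h import *
t=get_image("top"); np.save("t7.npy",t,allow_pickle=True); save(t["image"][150:285,265:455],"t7.png",4)
go(.4445,-.2780,.10,-4)
E
```

```text
t 11.05 pos [ 0.4557 -0.109   0.1115] rot [180.   -0.   43.4] w 0.0942 F [0.4 0.2 0.4] ff 0.0
shift [-0.1243  0.1151  0.0115] turn [ 0.000e+00 -1.000e-02  4.741e+01]
```

View pics/t7.png

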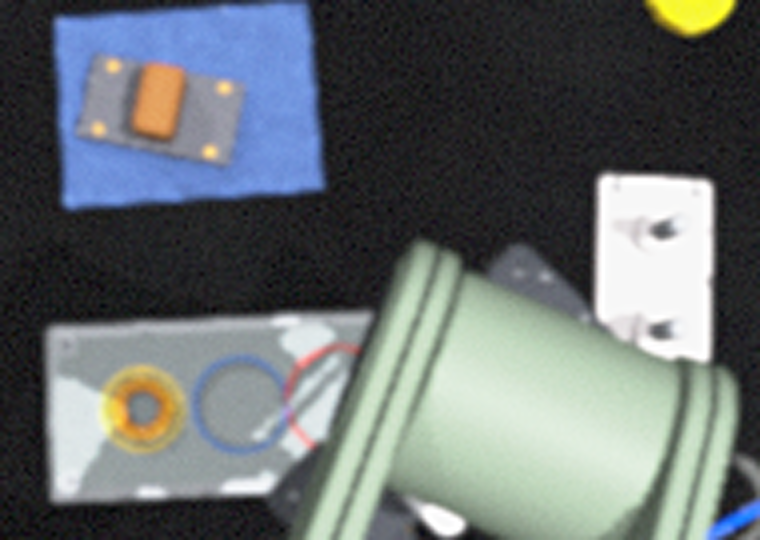

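Yellow is seated concentrically at crop (143,407). Going above blue.

Call:
{"name": "apply_moves", "arguments": {"targets": [-0.1243,0.1151,0.01,0,0,47.4,0,-0.1243,0.1151,0.01,0,0,47.4,0,-0.1243,0.1151,0.01,0,0,47.4,0,-0.1243,0.1151,0.01,0,0,47.4,0,-0.1243,0.1151,0.01,0,0,47.4,0]}}

```text
time: 11.68
position: [0.4453, -0.2783, 0.1012]
eef_rot: [-3.141, 0.0, -0.067]
wrist_force: [0.2, 0.5, 0.8]
gripper_width: 0.0938
finger_force: 0.0
```

```bash
python3 -c "
from h import *
go(.4445,-.2780,.0215,-4)"
```

```text
t 11.68 pos [ 0.4453 -0.2783  0.1012] rot [-180.     0.    -3.8] w 0.0938 F [0.2 0.5 0.8] ff 0.0
shift [-0.0008 -0.0002  0.0797] turn [-0.02  0.01  0.16]
```

Call:
{"name": "apply_moves", "arguments": {"targets": [-0.0008,0,0.03,0,0,0,0,-0.0008,0,0.055,0,0,0,0,-0.0008,0,0.072,0,0,0,0,-0.0008,0,0.0797,0,0,0,0,-0.0008,0,0.0797,0,0,0,0.3]}}

```text
time: 12.3
position: [0.4448, -0.2774, 0.0216]
eef_rot: [-3.141, 0.0, -0.063]
wrist_force: [0.3, 0.2, 0.2]
gripper_width: 0.087
finger_force: 0.0
```

Call:
{"name": "apply_moves", "arguments": {"targets": [0,0,0,0,0,0,0.4,0,0,0,0,0,0,0.5,0,0,0,0,0,0,0.7,0,0,0,0,0,0,0.7,0,0,0,0,0,0,0.7]}}

```text
time: 12.92
position: [0.4449, -0.2776, 0.0221]
eef_rot: [3.141, -0.0, -0.064]
wrist_force: [0.2, 0.1, 1.9]
gripper_width: 0.0459
finger_force: 30.0
```

Call:
{"name": "apply_moves", "arguments": {"targets": [0,0,-0.015,0,0,0,0.8,0,0,-0.035,0,0,0,0.8,0,0,-0.055,0,0,0,0.8,0,0,-0.075,0,0,0,0.8,0,0,-0.08,0,0,0,0.8]}}

```text
time: 13.55
position: [0.4459, -0.2784, 0.1041]
eef_rot: [3.139, -0.003, -0.064]
wrist_force: [-0.5, -0.0, -1.4]
gripper_width: 0.0459
finger_force: 30.0
```

```bash
python3 -c "
from h import *
go(.4650,-.0100,.10,92)"
```

```text
t 13.55 pos [ 0.4459 -0.2784  0.1041] rot [179.9  -0.2  -3.6] w 0.0459 F [-0.5 -0.  -1.4] ff 30.0
shift [ 0.002  -0.2691  0.0034] turn [ 2.500e-01 -2.000e-02 -9.565e+01]
```

Call:
{"name": "apply_moves", "arguments": {"targets": [0.001,-0.134,0,0,0,-48,0.8,0.001,-0.134,0,0,0,-48,0.8,0.001,-0.134,0,0,0,-48,0.8,0.001,-0.134,0,0,0,-48,0.8,0.001,-0.134,0,0,0,-48,0.8]}}

```text
time: 14.18
position: [0.4538, -0.1431, 0.1014]
eef_rot: [-3.141, 0.0, 0.779]
wrist_force: [-0.3, 0.6, -0.8]
gripper_width: 0.0465
finger_force: 30.0
```

```bash
python3 -c "
from h import *
go(.4650,-.0100,.10,92)"
```

```text
t 14.18 pos [ 0.4538 -0.1431  0.1014] rot [-179.9    0.    44.6] w 0.0465 F [-0.3  0.6 -0.8] ff 30.0
shift [ 0.1014 -0.0869  0.0015] turn [ -0.06  -0.   -47.39]
```

Call:
{"name": "apply_moves", "arguments": {"targets": [0.1014,-0.0869,0,0,0,-47.4,0.8,0.1014,-0.0869,0,0,0,-47.4,0.8,0.1014,-0.0869,0,0,0,-47.4,0.8,0.1014,-0.0869,0,0,0,-47.4,0.8,0.1014,-0.0869,0,0,0,-47.4,0.8]}}

```text
time: 14.8
position: [0.4655, -0.0102, 0.1014]
eef_rot: [-3.141, -0.0, 1.606]
wrist_force: [-0.4, 0.4, -1.5]
gripper_width: 0.0462
finger_force: 30.0
```

```bash
python3 - <<'E'
from h import *
go(.4650,-.0100,.0485,92)
d=get_image("scene"); P=cloud(d); Z=P[...,2]; im=d["image"].astype(int); r,g,b=im[...,0],im[...,1],im[...,2]
q=np.hypot(P[...,0]-.4632,P[...,1]+.0115)
am=(r-b>60)&(q<.04)&(Z>.11)&(Z<.125); Q=P[am]; print(len(Q),cv2.minEnclosingCircle((Q[:,:2]*1000).astype(np.float32)),np.median(Q[:,2]))
E
```

```text
t 14.8 pos [ 0.4655 -0.0102  0.1014] rot [-179.9   -0.    92. ] w 0.0462 F [-0.4  0.4 -1.5] ff 30.0
shift [ 0.0002 -0.0004  0.0529] turn [-0.06 -0.01 -0.  ]
138 ((464.84832763671875, -12.79784870147705), 23.337688446044922) 0.11721419964910795
```

Call:
{"name": "apply_moves", "arguments": {"targets": [0,-0.001,0.015,0,0,0,0.8,0,-0.001,0.03,0,0,0,0.8,0,-0.001,0.042,0,0,0,0.8,0,-0.001,0.051,0,0,0,0.8,0,-0.001,0.051,0,0,0,0.8]}}

```text
time: 15.48
position: [0.4642, -0.0107, 0.0498]
eef_rot: [-3.139, -0.001, 1.601]
wrist_force: [0.9, 0.2, -0.4]
gripper_width: 0.0465
finger_force: 30.0
```

Call:
{"name": "apply_moves", "arguments": {"targets": [0,0,0.002,0,0,0,0.8,0,0,0.0035,0,0,0,0.8,0,0,0.005,0,0,0,0.8,0,0,0.005,0,0,0,0.8]}}

```text
time: 15.98
position: [0.465, -0.0108, 0.0459]
eef_rot: [3.142, 0.0, 1.601]
wrist_force: [0.0, -1.0, -1.2]
gripper_width: 0.0461
finger_force: 30.0
```

Call:
{"name": "apply_moves", "arguments": {"targets": [0.0003,0,0.001,0,0,0,0.8,0.0003,0,0.0025,0,0,0,0.8,0.0003,0,0.004,0,0,0,0.8,0.0003,0,0.004,0,0,0,0.8]}}

```text
time: 16.48
position: [0.4651, -0.0105, 0.0421]
eef_rot: [-3.141, -0.0, 1.601]
wrist_force: [-0.6, 0.5, 0.5]
gripper_width: 0.0463
finger_force: 30.0
```

Seated height. Release and rise, then find the lap.

Call:
{"name": "apply_moves", "arguments": {"targets": [0,0,0,0,0,0,0.1,0,0,0,0,0,0,0.1,0,0,0,0,0,0,0.1,0,0,-0.03,0,0,0,0.1,0,0,-0.08,0,0,0,0.1]}}

```text
time: 17.1
position: [0.4629, -0.0101, 0.1207]
eef_rot: [-3.136, -0.001, 1.601]
wrist_force: [1.1, -0.2, -0.7]
gripper_width: 0.0845
finger_force: 0.0
```

Call:
{"name": "apply_moves", "arguments": {"targets": [-0.06,0,-0.05,0,0,0,0.1,-0.12,0,-0.05,0,0,0,0.1,-0.18,0,-0.05,0,0,0,0.1,-0.24,0,-0.05,0,0,0,0.1]}}

```text
time: 17.6
position: [0.4724, -0.2474, 0.1724]
eef_rot: [3.14, 0.001, 1.602]
wrist_force: [0.9, -0.1, 0.5]
gripper_width: 0.0849
finger_force: 0.0
```

```bash
cat >> h.py <<'E'
def look():
    d=get_image("top"); P=cloud(d); Z=P[...,2]; im=d["image"].astype(int); r,g,b=im[...,0],im[...,1],im[...,2]
    def rect(n,m):
        Q=P[m]; 
        if len(Q)<5: print(n,"none"); return
        c=cv2.minAreaRect((Q[:,:2]*1000).astype(np.float32)); print(n,len(Q),np.round(c[0],1),np.round(c[1],1),round(c[2],1),"z",np.median(Q[:,2]).round(4))
    big=(abs(P[...,0]-.66)<.1)&(abs(P[...,1]-.03)<.14)
    rect("plate",big&(Z>.010)&(Z<.02)); rect("grip",big&(Z>.042)&(Z<.055))
    m=big&(b-r>50)&(Z<.01)&(Z>-.005); rect("mat",m)
    rect("deck",(abs(P[...,0]-.465)<.055)&(abs(P[...,1]+.011)<.13)&(Z>.034)&(Z<.053))
    for n,c in(("Y",(.4625,.0507)),("B",(.4647,-.0113))):
        m=(np.hypot(P[...,0]-c[0],P[...,1]-c[1])<.032)&(Z>.0535)&(Z<.075); rect(n,m)
    return d
E
python3 - <<'E'
from h import *
d=look(); np.save("t8.npy",d,allow_pickle=True)
go(.6614,.0396,.15,0)
E
```

```text
plate 614 [661.   39.8] [103.9  58.1] 77.9 z 0.0151
grip 191 [661.1  39.8] [27.9 47.8] 77.2 z 0.0487
mat 2275 [668.4  21.7] [135.  178.4] 3.6 z 0.0024
deck 3107 [464.2 -11.3] [ 95.4 232.2] 1.9 z 0.0475
Y 153 [463.6  49.9] [37.5 36.8] 89.4 z 0.0591
B 243 [464.1 -10.6] [44.7 44.1] 89.2 z 0.0593
t 17.65 pos [ 0.4722 -0.2556  0.1725] rot [179.9   0.5  91.5] w 0.0848 F [ 0.4 -4.8  0.7] ff 0.0
shift [0.2905 0.1966 0.0205] turn [ 0.43  0.29 91.45]
```

Both cores seated (tops 59 mm), lap undisturbed. Heading to the lap.

Call:
{"name": "apply_moves", "arguments": {"targets": [0.15,0.1,0.01,0,0,48,0,0.15,0.1,0.01,0,0,48,0,0.15,0.1,0.01,0,0,48,0,0.15,0.1,0.01,0,0,48,0,0.15,0.1,0.01,0,0,48,0]}}

```text
time: 18.27
position: [0.5678, -0.0905, 0.1613]
eef_rot: [-3.141, 0.0, 0.761]
wrist_force: [-0.5, -0.4, 0.2]
gripper_width: 0.0943
finger_force: 0.0
```

```bash
python3 -c "
from h import *
go(.6615,.041,.12,-12)"
```

```text
t 18.27 pos [ 0.5678 -0.0905  0.1613] rot [-180.     0.    43.6] w 0.0943 F [-0.5 -0.4  0.2] ff 0.0
shift [ 0.1585 -0.0305  0.0412] turn [-3.000e-02  4.000e-02  5.563e+01]
```

Call:
{"name": "apply_moves", "arguments": {"targets": [0.1585,-0.0305,0.03,0,0,55.6,0.3,0.1585,-0.0305,0.03,0,0,55.6,0.3,0.1585,-0.0305,0.03,0,0,55.6,0.3,0.1585,-0.0305,0.03,0,0,55.6,0.3,0.1585,-0.0305,0.03,0,0,55.6,0.3]}}

```text
time: 18.9
position: [0.6608, 0.0405, 0.1309]
eef_rot: [3.141, 0.001, -0.169]
wrist_force: [-0.2, 0.6, -0.5]
gripper_width: 0.0656
finger_force: 0.0
```

```bash
python3 - <<'E'
from h import *
go(.6615,.041,.0085,-12)
d=get_image("scene"); P=cloud(d); Z=P[...,2]
m=(np.hypot(P[...,0]-.66,P[...,1]-.04)<.07)&(Z<.056)&(Z>.04); Q=P[m]; print(len(Q),cv2.minAreaRect((Q[:,:2]*1000).astype(np.float32)))
m=(np.hypot(P[...,0]-.66,P[...,1]-.04)<.07)&(Z<.018)&(Z>.01); Q=P[m]; print(len(Q),cv2.minAreaRect((Q[:,:2]*1000).astype(np.float32)))
E
```

```text
t 18.9 pos [0.6608 0.0405 0.1309] rot [ 1.8e+02  1.0e-01 -9.7e+00] w 0.0656 F [-0.2  0.6 -0.5] ff 0.0
shift [ 0.0008 -0.0006  0.1224] turn [0.01 0.08 2.31]
139 ((659.3289184570312, 38.45607376098633), (29.955224990844727, 46.051605224609375), 78.77552795410156)
324 ((660.6605224609375, 39.57160949707031), (107.90695190429688, 58.843997955322266), 77.44652557373047)
```

Call:
{"name": "apply_moves", "arguments": {"targets": [0.001,-0.0005,0.05,0,0,2.3,0.3,0.001,-0.0005,0.09,0,0,2.3,0.3,0.001,-0.0005,0.113,0,0,2.3,0.3,0.001,-0.0005,0.1222,0,0,2.3,0.3,0.001,-0.0005,0.1222,0,0,2.3,0.3]}}

```text
time: 19.58
position: [0.6618, 0.0397, 0.0093]
eef_rot: [3.142, 0.001, -0.204]
wrist_force: [-0.5, -0.5, 0.7]
gripper_width: 0.0658
finger_force: 0.0
```

Call:
{"name": "apply_moves", "arguments": {"targets": [0,0,0,0,0,0,0.5,0,0,0,0,0,0,0.9,0,0,0,0,0,0,0.9,0,0,0,0,0,0,0.9,0,0,0,0,0,0,0.9]}}

```text
time: 20.2
position: [0.6623, 0.0397, 0.01]
eef_rot: [-3.141, -0.0, -0.205]
wrist_force: [-0.8, 0.4, 2.0]
gripper_width: 0.0277
finger_force: 29.9
```

Call:
{"name": "apply_moves", "arguments": {"targets": [0,0,-0.02,0,0,0,0.9,0,0,-0.05,0,0,0,0.9,0,0,-0.09,0,0,0,0.9,0,0,-0.11,0,0,0,0.9,0,0,-0.11,0,0,0,0.9]}}

```text
time: 20.82
position: [0.6636, 0.0395, 0.1221]
eef_rot: [-3.141, -0.004, -0.205]
wrist_force: [-0.0, -0.1, -2.7]
gripper_width: 0.0278
finger_force: 29.9
```

```bash
python3 -c "
from h import *
go(.463,.053,.10,2)"
```

```text
t 20.82 pos [0.6636 0.0395 0.1221] rot [-180.    -0.3  -11.7] w 0.0278 F [-0.  -0.1 -2.7] ff 29.9
shift [-0.1992  0.0276  0.0211] turn [ -0.    -0.26 -13.72]
```

Call:
{"name": "apply_moves", "arguments": {"targets": [-0.05,0.0072,0.004,0,0,-5,0.9,-0.1,0.0144,0.008,0,0,-9,0.9,-0.15,0.0216,0.012,0,0,-13.7,0.9,-0.1992,0.0276,0.02,0,0,-13.7,0.9,-0.1992,0.0276,0.02,0,0,-13.7,0.9]}}

```text
time: 21.45
position: [0.4522, 0.0541, 0.0946]
eef_rot: [-3.14, 0.014, 0.035]
wrist_force: [-0.3, 0.3, -3.2]
gripper_width: 0.0278
finger_force: 30.0
```

```bash
python3 - <<'E'
from h import *
d=get_image("scene"); save(d["image"][120:280,200:360],"s9.png",4)
go(.463,.053,.070,2)
P=cloud(d); Z=P[...,2]; p=robot.get_obs()["position"]
m=(np.hypot(P[...,0]-.463,P[...,1]-.052)<.075)&(Z>.075)&(Z<p[2]+.012); Q=P[m]; print(len(Q),cv2.minAreaRect((Q[:,:2]*1000).astype(np.float32)),np.percentile(Q[:,2],[2,50,98]))
E
```

```text
t 21.5 pos [0.4569 0.0536 0.0967] rot [-180.     0.4    2. ] w 0.0277 F [ 0.1  0.6 -3.2] ff 30.0
shift [0.0063 0.0008 0.0267] turn [-0.04  0.38 -0.  ]
528 ((451.1359558105469, 53.29441833496094), (59.34662628173828, 107.65165710449219), 1.1680845022201538) [0.08831026 0.09828934 0.10666245]
```

View pics/s9.png

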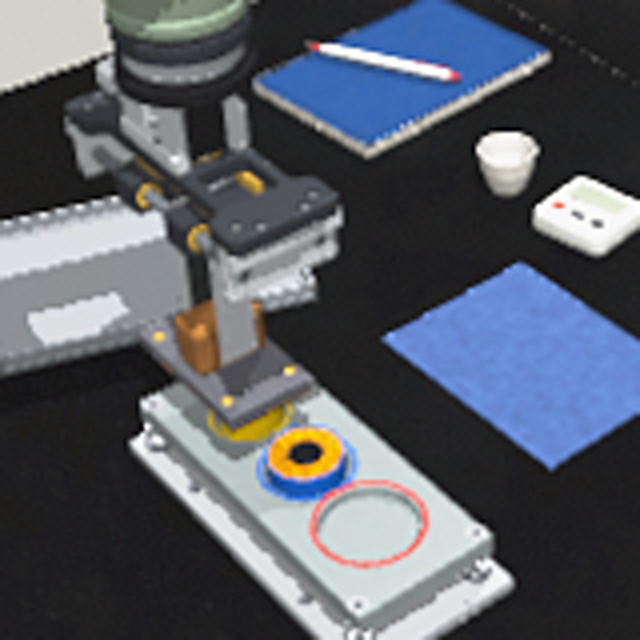

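Lap held level, aligned with the row. Lowering to just above the cores.

Call:
{"name": "apply_moves", "arguments": {"targets": [0.002,0,0.01,0,0,0,0.9,0.002,0,0.018,0,0,0,0.9,0.002,0,0.025,0,0,0,0.9,0.002,0,0.025,0,0,0,0.9]}}

```text
time: 22.0
position: [0.4629, 0.0531, 0.0736]
eef_rot: [-3.141, 0.002, 0.034]
wrist_force: [-0.5, 0.8, -3.7]
gripper_width: 0.0282
finger_force: 30.0
```

```bash
python3 -c "
from h import *
go(.4635,.054,.066,2)"
```

```text
t 22.0 pos [0.4629 0.0531 0.0736] rot [-1.8e+02  1.0e-01  2.0e+00] w 0.0282 F [-0.5  0.8 -3.7] ff 30.0
shift [ 0.0006 -0.0008  0.0076] turn [-0.01  0.13 -0.03]
```

Call:
{"name": "apply_moves", "arguments": {"targets": [0.0006,-0.001,0.003,0,0,0,0.9,0.0006,-0.001,0.0055,0,0,0,0.9,0.0006,-0.001,0.008,0,0,0,0.9,0.0006,-0.001,0.01,0,0,0,0.9,0.0006,-0.001,0.01,0,0,0,0.9]}}

```text
time: 22.62
position: [0.4642, 0.0542, 0.0651]
eef_rot: [3.142, -0.0, 0.035]
wrist_force: [-1.2, 0.0, 1.8]
gripper_width: 0.0275
finger_force: 30.0
```

```bash
cat >> h.py <<'E'
def deck():
    for n in ("scene","top"):
        d=get_image(n); P=cloud(d); Z=P[...,2]
        a=np.radians(2); q=P[...,:2]-[.4645,-.0113]; fx=q@[np.cos(a),np.sin(a)]; fy=q@[-np.sin(a),np.cos(a)]
        m=(abs(fx)<.044)&(abs(fy)<.112)&(np.hypot(fx,fy+.062)>.034)&(Z<.052)&(Z>.03)
        z=Z[m]; h,e=np.histogram(z,bins=np.arange(.03,.0525,.0005)); print(n,len(z),"median",np.median(z).round(4),"mode",e[h.argmax()].round(4))
        Q=P[(abs(fx)<.06)&(abs(fy)<.15)&(Z>.06)&(Z<.072)]; print("  platetop",len(Q),np.median(Q[:,2]).round(4) if len(Q) else "")
E
python3 -c "
from h import *
go(.4635,.054,.062,2); deck()"
```

```text
t 22.62 pos [0.4642 0.0542 0.0651] rot [180.  -0.   2.] w 0.0275 F [-1.2  0.   1.8] ff 30.0
shift [-0.0007  0.0002  0.0031] turn [ 0.   -0.02 -0.02]
scene 1149 median 0.0447 mode 0.0445
  platetop 468 0.0687
top 675 median 0.046 mode 0.046
  platetop 3 0.0654
```

Call:
{"name": "apply_moves", "arguments": {"targets": [0,0,0.0016,0,0,0,0.9,0,0,0.0032,0,0,0,0.9,0,0,0.0032,0,0,0,0.9,0,0,0.0032,0,0,0,0.9]}}

```text
time: 23.22
position: [0.4643, 0.0542, 0.062]
eef_rot: [-3.142, -0.0, 0.035]
wrist_force: [-2.2, 0.1, 6.0]
gripper_width: 0.028
finger_force: 30.0
```

```bash
python3 -c "
from h import *
go(.4635,.054,.062,2); deck()"
```

```text
t 23.23 pos [0.4643 0.0542 0.062 ] rot [-180.   -0.    2.] w 0.028 F [-2.2  0.1  6. ] ff 30.0
shift [-0.0008  0.0002  0.    ] turn [-0.   -0.02 -0.02]
scene 1189 median 0.0418 mode 0.041
  platetop 438 0.0657
top 677 median 0.0431 mode 0.043
  platetop 3 0.0656
```

Deck is ~4.7 mm down at 9 N. Start the sweep towards the red end: 4.2 mm per row, along tool +y.

Call:
{"name": "apply_moves", "arguments": {"targets": [0,0.0042,0,0,0,0,0.9,0,0.0084,0,0,0,0,0.9,0,0.0126,0,0,0,0,0.9,0,0.0168,0,0,0,0,0.9,0,0.021,0,0,0,0,0.9]}}

```text
time: 23.95
position: [0.4664, 0.034, 0.0625]
eef_rot: [-3.14, -0.004, 0.034]
wrist_force: [0.1, 4.1, 5.6]
gripper_width: 0.0277
finger_force: 30.0
```

Call:
{"name": "apply_moves", "arguments": {"targets": [0,0.0042,0,0,0,0,0.9,0,0.0084,0,0,0,0,0.9,0,0.0126,0,0,0,0,0.9,0,0.0168,0,0,0,0,0.9,0,0.021,0,0,0,0,0.9]}}

```text
time: 24.58
position: [0.4672, 0.013, 0.0625]
eef_rot: [-3.14, -0.004, 0.034]
wrist_force: [-0.1, 4.2, 5.2]
gripper_width: 0.0281
finger_force: 30.0
```

```bash
python3 -c "
from h import *
go(.465,.012,.062,2); deck()"
```

```text
t 24.57 pos [0.4672 0.013  0.0625] rot [-179.9   -0.2    1.9] w 0.0281 F [-0.1  4.2  5.2] ff 30.0
shift [-0.0023  0.0009  0.0005] turn [-0.1  -0.22 -0.06]
scene 1071 median 0.0421 mode 0.042
  platetop 471 0.0664
top 397 median 0.0434 mode 0.0425
  platetop 6 0.069
```

Call:
{"name": "apply_moves", "arguments": {"targets": [-0.0003,0.0042,0.0001,0,0,0,0.9,-0.0006,0.0084,0.0003,0,0,0,0.9,-0.001,0.0126,0.0004,0,0,0,0.9,-0.001,0.0168,0.0004,0,0,0,0.9,-0.001,0.021,0.0004,0,0,0,0.9]}}

```text
time: 25.3
position: [0.467, -0.0079, 0.0622]
eef_rot: [-3.14, -0.004, 0.034]
wrist_force: [-0.0, 4.0, 6.1]
gripper_width: 0.0278
finger_force: 30.0
```

Call:
{"name": "apply_moves", "arguments": {"targets": [0,0.0042,0,0,0,0,0.9,0,0.0084,0,0,0,0,0.9,0,0.0126,0,0,0,0,0.9,0,0.0168,0,0,0,0,0.9,0,0.021,0,0,0,0,0.9]}}

```text
time: 25.92
position: [0.4676, -0.0288, 0.0621]
eef_rot: [-3.139, -0.004, 0.034]
wrist_force: [0.1, 5.5, 7.2]
gripper_width: 0.0279
finger_force: 30.0
```

Call:
{"name": "apply_moves", "arguments": {"targets": [0,0.0042,0,0,0,0,0.9,0,0.0084,0,0,0,0,0.9,0,0.0126,0,0,0,0,0.9,0,0.0168,0,0,0,0,0.9,0,0.021,0,0,0,0,0.9]}}

```text
time: 26.55
position: [0.4681, -0.0497, 0.062]
eef_rot: [-3.139, -0.003, 0.033]
wrist_force: [0.2, 4.7, 5.9]
gripper_width: 0.0276
finger_force: 30.0
```

```bash
python3 -c "
from h import *
go(.467,-.05,.062,2); deck()"
```

```text
t 26.55 pos [ 0.4681 -0.0497  0.062 ] rot [-179.8   -0.2    1.9] w 0.0276 F [0.2 4.7 5.9] ff 30.0
shift [-0.0011  0.0003 -0.    ] turn [-0.15 -0.18 -0.08]
scene 1180 median 0.0418 mode 0.0415
  platetop 525 0.0657
top 662 median 0.0429 mode 0.0425
  platetop 0
```

Call:
{"name": "apply_moves", "arguments": {"targets": [0,0.0042,0,0,0,0,0.9,0,0.0084,0,0,0,0,0.9,0,0.0126,0,0,0,0,0.9,0,0.0168,0,0,0,0,0.9,0,0.021,0,0,0,0,0.9]}}

```text
time: 27.28
position: [0.4688, -0.0708, 0.0619]
eef_rot: [-3.139, -0.003, 0.033]
wrist_force: [-0.4, 4.5, 6.4]
gripper_width: 0.0278
finger_force: 30.0
```

Call:
{"name": "apply_moves", "arguments": {"targets": [0,0.003,0,0,0,0,0.9,0,0.004,0,0,0,0,0.9,0,0.004,0,0,0,0,0.9]}}

```text
time: 27.65
position: [0.4688, -0.0743, 0.0618]
eef_rot: [-3.138, -0.003, 0.033]
wrist_force: [0.0, 4.6, 5.5]
gripper_width: 0.0275
finger_force: 30.0
```

```bash
python3 -c "
from h import *
go(.467,-.072,.062,2); deck()"
```

```text
t 27.65 pos [ 0.4688 -0.0743  0.0618] rot [-179.8   -0.2    1.9] w 0.0275 F [0.  4.6 5.5] ff 30.0
shift [-0.0017 -0.0024 -0.0002] turn [-0.19 -0.17 -0.1 ]
scene 1156 median 0.0418 mode 0.0415
  platetop 548 0.0656
top 1043 median 0.0428 mode 0.0425
  platetop 0
```

Good; now the return, tool −y.

Call:
{"name": "apply_moves", "arguments": {"targets": [-0.0003,-0.0042,0,0,0,0,0.9,-0.0006,-0.0084,0,0,0,0,0.9,-0.001,-0.0126,0,0,0,0,0.9,-0.001,-0.0168,0,0,0,0,0.9,-0.001,-0.021,0,0,0,0,0.9]}}

```text
time: 28.38
position: [0.4683, -0.0569, 0.0626]
eef_rot: [3.137, -0.005, 0.035]
wrist_force: [0.3, -4.2, 5.9]
gripper_width: 0.0275
finger_force: 30.0
```

Call:
{"name": "apply_moves", "arguments": {"targets": [0,-0.0042,0,0,0,0,0.9,0,-0.0084,0,0,0,0,0.9,0,-0.0126,0,0,0,0,0.9,0,-0.0168,0,0,0,0,0.9,0,-0.021,0,0,0,0,0.9]}}

```text
time: 29.0
position: [0.4678, -0.0359, 0.0627]
eef_rot: [3.137, -0.005, 0.035]
wrist_force: [0.8, -4.2, 6.0]
gripper_width: 0.0276
finger_force: 30.0
```

```bash
python3 -c "
from h import *
go(.466,-.03,.062,2); deck()"
```

```text
t 29.0 pos [ 0.4678 -0.0359  0.0627] rot [179.8  -0.3   2. ] w 0.0276 F [ 0.8 -4.2  6. ] ff 30.0
shift [-0.0016 -0.006   0.0006] turn [ 0.25 -0.31  0.  ]
scene 1107 median 0.0422 mode 0.042
  platetop 528 0.0667
top 421 median 0.0433 mode 0.0435
  platetop 0
```

Call:
{"name": "apply_moves", "arguments": {"targets": [-0.0003,-0.0042,0.0001,0,0,0,0.9,-0.0006,-0.0084,0.0003,0,0,0,0.9,-0.001,-0.0126,0.0004,0,0,0,0.9,-0.001,-0.0168,0.0004,0,0,0,0.9,-0.001,-0.021,0.0004,0,0,0,0.9]}}

```text
time: 29.72
position: [0.4662, -0.015, 0.0623]
eef_rot: [3.137, -0.006, 0.035]
wrist_force: [-0.2, -4.7, 6.1]
gripper_width: 0.0279
finger_force: 30.0
```

Call:
{"name": "apply_moves", "arguments": {"targets": [0,-0.0042,0,0,0,0,0.9,0,-0.0084,0,0,0,0,0.9,0,-0.0126,0,0,0,0,0.9,0,-0.0168,0,0,0,0,0.9,0,-0.021,0,0,0,0,0.9]}}

```text
time: 30.35
position: [0.4651, 0.0064, 0.0622]
eef_rot: [3.138, -0.005, 0.035]
wrist_force: [0.1, -4.3, 6.0]
gripper_width: 0.0283
finger_force: 30.0
```

Call:
{"name": "apply_moves", "arguments": {"targets": [0,-0.0042,0,0,0,0,0.9,0,-0.0084,0,0,0,0,0.9,0,-0.0126,0,0,0,0,0.9,0,-0.0168,0,0,0,0,0.9,0,-0.021,0,0,0,0,0.9]}}

```text
time: 30.98
position: [0.4646, 0.0275, 0.0622]
eef_rot: [3.138, -0.005, 0.035]
wrist_force: [0.5, -3.0, 5.5]
gripper_width: 0.0277
finger_force: 30.0
```

Call:
{"name": "apply_moves", "arguments": {"targets": [0,-0.0042,0,0,0,0,0.9,0,-0.0084,0,0,0,0,0.9,0,-0.0126,0,0,0,0,0.9,0,-0.0168,0,0,0,0,0.9,0,-0.021,0,0,0,0,0.9]}}

```text
time: 31.6
position: [0.4638, 0.0485, 0.0622]
eef_rot: [3.138, -0.005, 0.035]
wrist_force: [-0.1, -4.1, 5.7]
gripper_width: 0.0277
finger_force: 30.0
```

```bash
python3 -c "
from h import *
go(.464,.054,.062,2); deck()"
```

```text
t 31.6 pos [0.4638 0.0485 0.0622] rot [179.8  -0.3   2. ] w 0.0277 F [-0.1 -4.1  5.7] ff 30.0
shift [ 0.0003 -0.0055  0.0002] turn [ 0.2  -0.3   0.01]
scene 1171 median 0.0419 mode 0.0415
  platetop 452 0.0661
top 618 median 0.0431 mode 0.042
  platetop 1 0.0681
```

Call:
{"name": "apply_moves", "arguments": {"targets": [0,-0.0035,0,0,0,0,0.9,0,-0.0065,0,0,0,0,0.9,0,-0.0065,0,0,0,0,0.9,0,-0.0065,0,0,0,0,0.9]}}

```text
time: 32.2
position: [0.4636, 0.0552, 0.0622]
eef_rot: [3.139, -0.005, 0.035]
wrist_force: [-1.0, -2.7, 5.7]
gripper_width: 0.0277
finger_force: 30.0
```

Call:
{"name": "apply_moves", "arguments": {"targets": [0,0,-0.006,0,0,0,0.9,0,0,-0.014,0,0,0,0.9,0,0,-0.03,0,0,0,0.9,0,0,-0.05,0,0,0,0.9,0,0,-0.05,0,0,0,0.9]}}

```text
time: 32.83
position: [0.4624, 0.0567, 0.1125]
eef_rot: [3.141, -0.004, 0.035]
wrist_force: [-0.1, -0.8, -2.8]
gripper_width: 0.0276
finger_force: 30.0
```

```bash
python3 -c "
from h import *
look(); go(.6695,.0215,.06,3)"
```

```text
plate none
grip none
mat 3135 [668.5  21.7] [135.4 178.1] 3.5 z 0.0024
deck 1453 [466.4 -56.8] [ 94.8 141.1] 1.7 z 0.047
Y none
B 15 [464.3   4.2] [ 0.2 34.2] 89.7 z 0.0597
t 32.88 pos [0.4613 0.0567 0.1113] rot [ 1.8e+02 -1.0e-01  2.0e+00] w 0.0279 F [-0.6 -0.  -3.5] ff 30.0
shift [0.2067 0.0424 0.0516] turn [ 0.   -0.09 -1.01]
```

Call:
{"name": "apply_moves", "arguments": {"targets": [0.05,0.0106,0,0,0,-1,0.9,0.1,0.0212,0,0,0,-1,0.9,0.15,0.0318,0,0,0,-1,0.9,0.2067,0.0424,0.02,0,0,-1,0.9,0.2067,0.0424,0.04,0,0,-1,0.9]}}

```text
time: 33.5
position: [0.6713, 0.0203, 0.0671]
eef_rot: [-3.142, 0.001, 0.051]
wrist_force: [-1.1, -0.1, -3.4]
gripper_width: 0.0276
finger_force: 30.0
```

```bash
python3 -c "
from h import *
get_image('top');get_image('top');go(.6695,.0215,.012,3)"
```

```text
t 33.6 pos [0.6643 0.0217 0.0645] rot [-179.9    0.7    3. ] w 0.0278 F [-1.6 -0.5 -4. ] ff 30.0
shift [0.0058 0.0006 0.0524] turn [-0.11  0.67 -0.03]
```

Call:
{"name": "apply_moves", "arguments": {"targets": [0.001,0,0.02,0,0,0,0.9,0.001,0,0.035,0,0,0,0.9,0.001,0,0.048,0,0,0,0.9,0.001,0,0.053,0,0,0,0.9,0.001,0,0.053,0,0,0,0.9]}}

```text
time: 34.22
position: [0.6696, 0.0214, 0.0174]
eef_rot: [-3.142, 0.001, 0.052]
wrist_force: [-0.5, 0.1, -4.1]
gripper_width: 0.0278
finger_force: 30.0
```

```bash
python3 -c "
from h import *
go(.6695,.0215,.010,3)"
```

```text
t 34.23 pos [0.6696 0.0214 0.0174] rot [-180.    0.    3.] w 0.0278 F [-0.5  0.1 -4.1] ff 30.0
shift [-0.0001 -0.0001  0.0074] turn [-0.    0.03 -0.02]
```

Call:
{"name": "apply_moves", "arguments": {"targets": [0,0,0.003,0,0,0,0.9,0,0,0.005,0,0,0,0.9,0,0,0.007,0,0,0,0.9,0,0,0.0075,0,0,0,0.9,0,0,0.0075,0,0,0,0.9]}}

```text
time: 34.85
position: [0.67, 0.0213, 0.0102]
eef_rot: [3.142, -0.0, 0.052]
wrist_force: [0.2, 0.1, -3.6]
gripper_width: 0.0276
finger_force: 30.0
```

Call:
{"name": "apply_moves", "arguments": {"targets": [0,0,0.0006,0,0,0,0.9,0,0,0.0012,0,0,0,0.9,0,0,0.0015,0,0,0,0.9]}}

```text
time: 35.22
position: [0.6702, 0.0214, 0.0101]
eef_rot: [3.141, -0.0, 0.052]
wrist_force: [-3.0, 1.2, 5.9]
gripper_width: 0.0279
finger_force: 30.0
```

Contact. Release, rise, and check both lap and cores.

Call:
{"name": "apply_moves", "arguments": {"targets": [0,0,-0.001,0,0,0,0.3,0,0,-0.001,0,0,0,0.3,0,0,-0.001,0,0,0,0.3,0,0,-0.03,0,0,0,0.3,0,0,-0.08,0,0,0,0.3]}}

```text
time: 35.85
position: [0.6675, 0.0216, 0.0863]
eef_rot: [-3.141, 0.006, 0.052]
wrist_force: [0.9, -0.3, 0.3]
gripper_width: 0.0656
finger_force: 0.0
```

```bash
python3 -c "
from h import *
go(.4634,.0519,.12,92)"
```

```text
t 35.85 pos [0.6675 0.0216 0.0863] rot [-179.9    0.4    3. ] w 0.0656 F [ 0.9 -0.3  0.3] ff 0.0
shift [-0.2025 -0.0409 -0.0324] turn [ -0.32   0.24 -89.03]
```

Call:
{"name": "apply_moves", "arguments": {"targets": [-0.05,-0.01,-0.035,0,0,-10,0,-0.12,-0.025,-0.035,0,0,-45,0,-0.15,-0.03,-0.035,0,0,-45,0,-0.2,-0.04,-0.035,0,0,-50,0,-0.2,-0.04,-0.035,0,0,-50,0]}}

```text
time: 36.48
position: [0.463, 0.0518, 0.122]
eef_rot: [-3.138, 0.002, 0.93]
wrist_force: [0.5, 0.7, 0.2]
gripper_width: 0.094
finger_force: 0.0
```

```bash
python3 -c "
from h import *
go(.4634,.0519,.09,92)"
```

```text
t 36.48 pos [0.463  0.0518 0.122 ] rot [-1.798e+02  1.000e-01  5.330e+01] w 0.094 F [0.5 0.7 0.2] ff 0.0
shift [0.0004 0.0003 0.032 ] turn [ -0.27   0.06 -38.7 ]
```

Call:
{"name": "apply_moves", "arguments": {"targets": [0,0,0.01,0,0,-38.7,0,0,0,0.02,0,0,-38.7,0,0,0,0.03,0,0,-38.7,0,0,0,0.03,0,0,-38.7,0,0,0,0.03,0,0,-38.7,0]}}

```text
time: 37.1
position: [0.4682, 0.0509, 0.0935]
eef_rot: [3.141, -0.0, 1.599]
wrist_force: [0.3, -0.6, 0.1]
gripper_width: 0.0943
finger_force: 0.0
```

```bash
python3 -c "
from h import *
go(.4632,.0518,.0415,92); P=look()"
```

```text
t 37.1 pos [0.4682 0.0509 0.0935] rot [180.   -0.   91.6] w 0.0943 F [ 0.3 -0.6  0.1] ff 0.0
shift [ 0.001  -0.0049  0.052 ] turn [ 0.01 -0.   -0.4 ]
plate 622 [669.8  21.1] [104.9  61.9] 89.5 z 0.015
grip 187 [669.1  21.4] [46.8 27.6] 3.7 z 0.0485
mat 2272 [668.8  21.6] [135.9 178.4] 3.5 z 0.0024
deck 1749 [466.7 -61.7] [ 94.7 131.1] 1.8 z 0.047
Y none
B 176 [464.1 -16.9] [32.1 44.1] 89.0 z 0.0594
```

Lap is mid-mat. Pick yellow.

Call:
{"name": "apply_moves", "arguments": {"targets": [0.001,-0.005,0.02,0,0,0,0,0.001,-0.005,0.035,0,0,0,0,0.001,-0.005,0.046,0,0,0,0.1,0.001,-0.005,0.052,0,0,0,0.3,0.001,-0.005,0.052,0,0,0,0.4]}}

```text
time: 37.78
position: [0.4629, 0.0518, 0.0412]
eef_rot: [-3.141, -0.0, 1.6]
wrist_force: [0.5, 0.1, -0.1]
gripper_width: 0.0682
finger_force: 0.0
```

Call:
{"name": "apply_moves", "arguments": {"targets": [0,0,0,0,0,0,0.5,0,0,0,0,0,0,0.6,0,0,0,0,0,0,0.8,0,0,0,0,0,0,0.8,0,0,0,0,0,0,0.8]}}

```text
time: 38.4
position: [0.4635, 0.0518, 0.042]
eef_rot: [3.141, 0.0, 1.6]
wrist_force: [-0.1, -0.1, 3.2]
gripper_width: 0.0386
finger_force: 30.0
```

Call:
{"name": "apply_moves", "arguments": {"targets": [0,0,-0.008,0,0,0,0.8,0,0,-0.02,0,0,0,0.8,0,0,-0.04,0,0,0,0.8,0,0,-0.05,0,0,0,0.8,0,0,-0.05,0,0,0,0.8]}}

```text
time: 39.02
position: [0.464, 0.0517, 0.0928]
eef_rot: [3.139, 0.0, 1.6]
wrist_force: [0.1, 0.6, -1.1]
gripper_width: 0.0388
finger_force: 30.0
```

```bash
python3 -c "
from h import *
go(.522,.235,.07,80)"
```

```text
t 39.02 pos [0.464  0.0517 0.0928] rot [179.9   0.   91.7] w 0.0388 F [ 0.1  0.6 -1.1] ff 30.0
shift [0.1815 0.0633 0.0229] turn [ 0.15  0.   11.68]
```

```bash
python3 -c "
from h import *
go(.515,.321,.07,92)"
```

```text
t 39.02 pos [0.464  0.0517 0.0928] rot [179.9   0.   91.7] w 0.0388 F [ 0.1  0.6 -1.1] ff 30.0
shift [0.2677 0.0588 0.0228] turn [ 0.14  0.02 -0.32]
```

Call:
{"name": "apply_moves", "arguments": {"targets": [0.05,0.011,0,0,0,0,0.8,0.11,0.024,0,0,0,0,0.8,0.17,0.037,0,0,0,0,0.8,0.22,0.048,0,0,0,0,0.8,0.2677,0.0588,0.02,0,0,0,0.8]}}

```text
time: 39.65
position: [0.5153, 0.3236, 0.0724]
eef_rot: [3.139, -0.001, 1.601]
wrist_force: [0.8, 0.2, -1.2]
gripper_width: 0.0384
finger_force: 30.0
```

Call:
{"name": "apply_moves", "arguments": {"targets": [0,0,0.01,0,0,0,0.8,0,0,0.025,0,0,0,0.8,0,0,0.04,0,0,0,0.8,0,0,0.05,0,0,0,0.8,0,0,0.05,0,0,0,0.8]}}

```text
time: 40.28
position: [0.5133, 0.3199, 0.0205]
eef_rot: [-3.14, 0.001, 1.599]
wrist_force: [0.1, -0.3, 0.3]
gripper_width: 0.0387
finger_force: 30.0
```

```bash
python3 -c "
from h import *
go(.515,.321,.0035,92)"
```

```text
t 40.27 pos [0.5133 0.3199 0.0205] rot [-1.799e+02  1.000e-01  9.160e+01] w 0.0387 F [ 0.1 -0.3  0.3] ff 30.0
shift [0.0011 0.0018 0.017 ] turn [-0.12  0.05 -0.39]
```

Call:
{"name": "apply_moves", "arguments": {"targets": [0,0,0.006,0,0,0,0.8,0,0,0.012,0,0,0,0.8,0,0,0.015,0,0,0,0.8,0,0,0.0165,0,0,0,0.8,0,0,0.0165,0,0,0,0.8]}}

```text
time: 40.9
position: [0.514, 0.3211, 0.0051]
eef_rot: [-3.142, 0.0, 1.6]
wrist_force: [-0.6, -0.1, -0.4]
gripper_width: 0.039
finger_force: 30.0
```

Call:
{"name": "apply_moves", "arguments": {"targets": [0,0,0.001,0,0,0,0.8,0,0,0.002,0,0,0,0.8,0,0,0.002,0,0,0,0.8]}}

```text
time: 41.28
position: [0.514, 0.3211, 0.0031]
eef_rot: [-3.142, 0.0, 1.6]
wrist_force: [0.6, 0.5, -0.5]
gripper_width: 0.0388
finger_force: 30.0
```

Call:
{"name": "apply_moves", "arguments": {"targets": [0,0,0.0005,0,0,0,0.8,0,0,0.001,0,0,0,0.8,0,0,0.001,0,0,0,0.8]}}

```text
time: 41.65
position: [0.5141, 0.3211, 0.003]
eef_rot: [-3.142, 0.0, 1.6]
wrist_force: [-2.9, -0.8, 4.9]
gripper_width: 0.0388
finger_force: 30.0
```

Contact; release, rise, return to blue.

Call:
{"name": "apply_moves", "arguments": {"targets": [0,0,-0.0005,0,0,0,0.2,0,0,-0.0005,0,0,0,0.2,0,0,-0.0005,0,0,0,0.2,0,0,-0.03,0,0,0,0.2,0,0,-0.09,0,0,0,0.2]}}

```text
time: 42.28
position: [0.5111, 0.3197, 0.0893]
eef_rot: [-3.134, 0.003, 1.6]
wrist_force: [1.5, 1.0, 0.4]
gripper_width: 0.0751
finger_force: 0.0
```

```bash
python3 -c "
from h import *
go(.4650,-.0105,.085,92)"
```

```text
t 42.27 pos [0.5111 0.3197 0.0893] rot [-179.6    0.2   91.7] w 0.0751 F [1.5 1.  0.4] ff 0.0
shift [-0.3287 -0.0556  0.0058] turn [-0.44  0.18 -0.33]
```

Call:
{"name": "apply_moves", "arguments": {"targets": [-0.06,-0.01,0,0,0,0,0,-0.12,-0.02,0,0,0,0,0,-0.18,-0.03,0,0,0,0,0,-0.24,-0.04,0,0,0,0,0,-0.3,-0.051,0,0,0,0,0]}}

```text
time: 42.9
position: [0.4716, 0.0179, 0.0923]
eef_rot: [3.141, 0.0, 1.6]
wrist_force: [1.1, -0.1, 0.5]
gripper_width: 0.0942
finger_force: 0.0
```

Call:
{"name": "apply_moves", "arguments": {"targets": [-0.0287,-0.005,0,0,0,0,0,-0.0287,-0.005,0,0,0,0,0,-0.0287,-0.005,0,0,0,0,0]}}

```text
time: 43.28
position: [0.4678, -0.0085, 0.0921]
eef_rot: [3.141, -0.001, 1.6]
wrist_force: [0.4, 0.8, -0.7]
gripper_width: 0.0941
finger_force: 0.0
```

```bash
python3 -c "
from h import *
go(.4650,-.0105,.042,92)"
```

```text
t 43.27 pos [ 0.4678 -0.0085  0.0921] rot [180.   -0.   91.7] w 0.0941 F [ 0.4  0.8 -0.7] ff 0.0
shift [-0.0019 -0.0028  0.0501] turn [ 0.01 -0.03 -0.32]
```

Call:
{"name": "apply_moves", "arguments": {"targets": [-0.001,-0.0028,0.02,0,0,0,0,-0.001,-0.0028,0.035,0,0,0,0,-0.001,-0.0028,0.045,0,0,0,0.1,-0.001,-0.0028,0.0501,0,0,0,0.2,-0.001,-0.0028,0.0501,0,0,0,0.3]}}

```text
time: 43.9
position: [0.4648, -0.01, 0.0417]
eef_rot: [-3.141, -0.0, 1.6]
wrist_force: [0.4, 0.4, 0.2]
gripper_width: 0.0687
finger_force: 0.0
```

Call:
{"name": "apply_moves", "arguments": {"targets": [0,0,0,0,0,0,0.4,0,0,0,0,0,0,0.6,0,0,0,0,0,0,0.8,0,0,0,0,0,0,0.8,0,0,0,0,0,0,0.8]}}

```text
time: 44.52
position: [0.4654, -0.0103, 0.0425]
eef_rot: [3.141, 0.0, 1.6]
wrist_force: [-0.5, -0.5, 2.9]
gripper_width: 0.0459
finger_force: 30.0
```

Call:
{"name": "apply_moves", "arguments": {"targets": [0,0,-0.008,0,0,0,0.8,0,0,-0.02,0,0,0,0.8,0,0,-0.04,0,0,0,0.8,0,0,-0.05,0,0,0,0.8,0,0,-0.05,0,0,0,0.8]}}

```text
time: 45.15
position: [0.4658, -0.0103, 0.0931]
eef_rot: [3.139, 0.001, 1.6]
wrist_force: [0.4, 0.9, -1.1]
gripper_width: 0.0464
finger_force: 30.0
```

```bash
python3 -c "
from h import *
go(.492,.245,.07,92)"
```

```text
t 45.15 pos [ 0.4658 -0.0103  0.0931] rot [179.9   0.   91.7] w 0.0464 F [ 0.4  0.9 -1.1] ff 30.0
shift [0.2545 0.0337 0.023 ] turn [ 0.13  0.03 -0.32]
```

Call:
{"name": "apply_moves", "arguments": {"targets": [0.05,0.007,0,0,0,0,0.8,0.1,0.014,0,0,0,0,0.8,0.16,0.021,0,0,0,0,0.8,0.21,0.028,0,0,0,0,0.8,0.2545,0.0337,0.02,0,0,0,0.8]}}

```text
time: 45.78
position: [0.4924, 0.2476, 0.0727]
eef_rot: [3.138, -0.001, 1.601]
wrist_force: [1.1, -0.9, -0.7]
gripper_width: 0.0461
finger_force: 30.0
```

Call:
{"name": "apply_moves", "arguments": {"targets": [0,0,0.015,0,0,0,0.8,0,0,0.03,0,0,0,0.8,0,0,0.045,0,0,0,0.8,0,0,0.058,0,0,0,0.8,0,0,0.064,0,0,0,0.8]}}

```text
time: 46.4
position: [0.4907, 0.2443, 0.007]
eef_rot: [-3.14, 0.0, 1.599]
wrist_force: [-0.6, 0.5, -0.8]
gripper_width: 0.0462
finger_force: 30.0
```

Call:
{"name": "apply_moves", "arguments": {"targets": [0,0,0.002,0,0,0,0.8,0,0,0.0035,0,0,0,0.8,0,0,0.0045,0,0,0,0.8,0,0,0.0045,0,0,0,0.8]}}

```text
time: 46.9
position: [0.4913, 0.2453, 0.0038]
eef_rot: [3.141, -0.0, 1.6]
wrist_force: [-0.2, 0.3, -1.1]
gripper_width: 0.0465
finger_force: 30.0
```

Call:
{"name": "apply_moves", "arguments": {"targets": [0,0,0.0007,0,0,0,0.8,0,0,0.0014,0,0,0,0.8,0,0,0.0014,0,0,0,0.8]}}

```text
time: 47.28
position: [0.4914, 0.2454, 0.0035]
eef_rot: [3.141, -0.0, 1.6]
wrist_force: [-3.2, -1.7, 8.1]
gripper_width: 0.0464
finger_force: 30.0
```

Call:
{"name": "apply_moves", "arguments": {"targets": [0,0,-0.0008,0,0,0,0.2,0,0,-0.0008,0,0,0,0.2,0,0,-0.0008,0,0,0,0.2,0,0,-0.03,0,0,0,0.2,0,0,-0.09,0,0,0,0.2]}}

```text
time: 47.9
position: [0.4881, 0.2441, 0.0898]
eef_rot: [-3.134, 0.002, 1.6]
wrist_force: [0.5, 0.4, 0.5]
gripper_width: 0.0751
finger_force: 0.0
```

Call:
{"name": "apply_moves", "arguments": {"targets": [-0.06,0,-0.05,0,0,0,0,-0.12,0,-0.08,0,0,0,0,-0.18,0,-0.08,0,0,0,0,-0.24,0,-0.08,0,0,0,0,-0.3,0,-0.08,0,0,0,0]}}

```text
time: 48.52
position: [0.4997, -0.0463, 0.1725]
eef_rot: [3.14, 0.0, 1.6]
wrist_force: [1.5, 0.7, 0.3]
gripper_width: 0.0936
finger_force: 0.0
```

Call:
{"name": "apply_moves", "arguments": {"targets": [-0.06,0,0,0,0,0,0,-0.12,0,0,0,0,0,0,-0.18,0,0,0,0,0,0,-0.2,0,0,0,0,0,0,-0.2,0,0,0,0,0,0]}}

```text
time: 49.15
position: [0.5052, -0.2448, 0.1716]
eef_rot: [-3.141, -0.001, 1.598]
wrist_force: [0.1, 0.4, -0.3]
gripper_width: 0.0941
finger_force: 0.0
```

```bash
python3 - <<'E'
from h import *
d=look(); P=cloud(d); Z=P[...,2]
for n,c in(("Y",(.514,.320)),("B",(.4914,.2445))):
    Q=P[(np.hypot(P[...,0]-c[0],P[...,1]-c[1])<.035)&(Z>.0165)&(Z<.05)]; print(n,len(Q),cv2.minAreaRect((Q[:,:2]*1000).astype(np.float32)),np.percentile(Q[:,2],[5,50,95]).round(4))
save(d["image"][60:300,140:460],"end.png",2.5)
E
```

```text
plate 625 [669.5  21.7] [ 58.4 103.9] 2.8 z 0.015
grip 189 [668.9  21.4] [47.1 27.6] 3.7 z 0.0485
mat 2247 [668.6  22.1] [135.2 178.1] 3.7 z 0.0024
deck 3511 [464.6 -11.3] [ 95.7 231.8] 2.1 z 0.047
Y none
B none
Y 137 ((511.99542236328125, 317.6076965332031), (37.88284683227539, 36.63431167602539), 89.83203887939453) [0.0175 0.0198 0.0226]
B 224 ((490.0559997558594, 244.02862548828125), (46.00851821899414, 47.54890823364258), 17.278928756713867) [0.0177 0.0199 0.0229]
```

View pics/end.png

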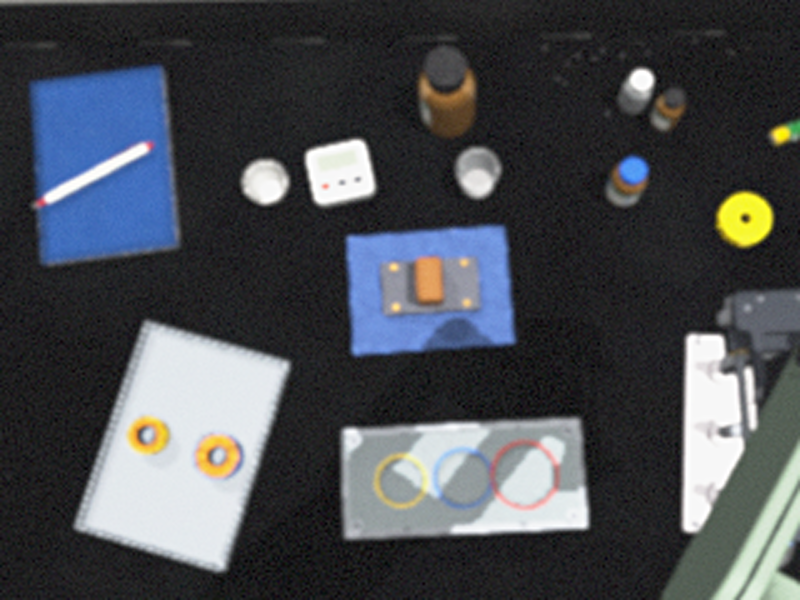

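Both cores lie flat in the tray, amber up, at (148,435) and (218,456). The lap is mid-mat at (430,285), the nests are empty and the bystanders are untouched. Handing in.

```bash
python3 -c "
from plant import robot
print(robot.sign_off())"
```

```text
the job is handed in; nothing more can be done
None
```

The job is handed in: the yellow and blue cores (there was no red one) were seated and lapped both ways, about 4.4 s and 4 s, with the deck about 4.5 mm down, and now lie flat, amber up, in the tray, with the lap back mid-mat and the cup, crucible and bottle untouched.

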